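Furnish the doll's-house room

TASK

Furnish the doll's-house room: stand the chest of drawers midway between the fireplace and the dresser, in line with them and with its drawers to the open front, and set the round table in the middle of the round floor inlay with the lamp on the middle of the table top. Stand the armchair beside the table on the fireplace's side of the room, facing squarely to the open front, and the stool on the table's other side; both are level with the table across the width of the room, and each leaves a gap of about 40 mm to the table's edge. Everything ends upright.

Things in the scene. Friction and masses are not known exactly. Their poses are not given: they have to be found in the camera images.
- room: Doll's-house room floor: a fixed flat plank board with thin dark edge lines, 230 mm deep (its x) by 300 mm wide (its y), 12 mm thick, no walls. Origin at the centre of its underside; its floor is 12 mm above that. Its +x points to the back of the room (where fireplace and dresser stand), -x to the open front, nearest the robot; +y is the room's left seen from the robot.
- fireplace: Miniature fireplace fixed on the room floor near the back edge: brick surround with a black opening and a white mantel, 30 mm deep (x), 64 mm wide (y), 56 mm high. Origin at the centre of its underside, axes parallel to the room's. It stands in either the left or the right half of the room.
- dresser: Miniature wooden dresser fixed on the room floor near the back edge, in the other half from the fireplace and level with it: low cupboard with two doors and open plate shelves above, 30 mm deep (x), 64 mm wide (y), 56 mm high. Origin at the centre of its underside, axes parallel to the room's; 170 mm from the fireplace's centre, so there are 106 mm free between them.
- inlay: Flat round wooden inlay in the room floor, 76 mm across, dark rim and a small dark dot at its centre, practically flush (1 mm); towards the front of the room, about midway across. Origin at its centre at floor height, axes parallel to the room's.
- table_mid (a point): Loose miniature round pedestal table of wood: round top 56 mm across and 8 mm thick (34 to 42 mm above its foot), thin column, foot 40 mm across, 42 mm high in all, about 60 g. Point on its axis half-way up (21 mm); z up.
- lamp_mid (a point): Loose miniature table lamp: dark steel foot 28 mm across, thin stem, solid brass shade 32 mm (lower rim) to 28 mm (top) across from 22 to 44 mm above its foot; 44 mm high, about 30 g. Point on its axis half-way up (22 mm); z up.
- chair_mid (a point): Loose miniature wooden armchair, 46 mm deep (its x), 44 mm wide over the arms (its y); seat block up to 22 mm, arms up to 42 mm, back 8 mm thick and 62 mm high at its +x end. Point at the centre of its outline, 31 mm above its foot. It faces along its own -x (back to +x); z up. About 60 g.
- stool_mid (a point): Loose miniature round wooden stool with four thin legs: seat 36 mm across, 7 mm thick (29 to 36 mm above its feet), 36 mm high, about 30 g. Point on its axis half-way up (18 mm); z up.
- chest_mid (a point): Loose miniature chest of three drawers, a wooden block 28 mm deep (its x), 40 mm wide (its y), 44 mm high, about 50 g; light drawer fronts with brass knobs on its front (-x) face, and a light strip 7 mm wide along the front edge of its otherwise darker top. Point at its centre, 22 mm above its foot; z up.

How it is judged:
At the end, for the whole second after the job is handed in: Table within 12 mm of inlay, lamp within 12 mm of table centre; armchair (fireplace side), stool (other side): gaps 40+-13 mm, 18 mm off its cross line; chest midway +-12 mm, in line 13 mm; chair and chest face front within 0.22 rad; all upright, on the floor, lamp on table, at rest (horizontal distance between table_mid and inlay below 0.012 m and horizontal distance between lamp_mid and table_mid below 0.012 m and height (world z) of lamp_mid between 0.068 and 0.084 m and horizontal distance between chair_mid and table_mid between 0.077 and 0.103 m and x of chair_mid in the frame of inlay between -0.018 and 0.018 m and angle between the x axis of each of chair_mid, chest_mid and the x axis of room, either way round below 0.22 rad and x of fireplace in the frame of chair_mid above 0.05 m and horizontal distance between stool_mid and table_mid between 0.073 and 0.099 m and x of stool_mid in the frame of inlay between -0.018 and 0.018 m and ((y of fireplace in the frame of room above 0 m and y of chair_mid in the frame of inlay above 0.05 m and y of stool_mid in the frame of inlay below -0.05 m) or (y of fireplace in the frame of room below 0 m and y of chair_mid in the frame of inlay below -0.05 m and y of stool_mid in the frame of inlay above 0.05 m)) and horizontal distance between chest_mid and fireplace between 0.073 and 0.097 m and horizontal distance between chest_mid and dresser between 0.073 and 0.097 m and x of chest_mid in the frame of fireplace between -0.013 and 0.013 m and x of inlay in the frame of chest_mid between -0.2 and -0.05 m and height (world z) of table_mid between 0.028 and 0.038 m and height (world z) of chair_mid between 0.038 and 0.048 m and height (world z) of stool_mid between 0.025 and 0.035 m and height (world z) of chest_mid between 0.029 and 0.039 m and angle between each of table_mid, lamp_mid, chair_mid, stool_mid, chest_mid's own z axis and vertical below 0.12 rad and linear speed of each of tab, lamp, chair, stool, chest below 0.01 m/s); the robot touches nothing.
It also fails if it takes over 120 s, if anything falls off the work surface, if the arm or the gripper's body presses on something with over 40 N, if the wrist force passes 120 N, or if a joint passes its speed limit or range.

ROBOT

A 6-joint arm with a two-finger parallel gripper is mounted at the origin on the work surface. World frame = base frame: x ahead of the robot, y to its left, z up, the work surface at z = 0. Lengths are in m, angles in rad, forces in N, time in s.
With the tool pointing down it reaches from about 0.35 to 0.775 m from the base axis. Payload 5.5 kg.
Tool frame: the origin (TCP) lies between the finger pads; the fingertips stand env.nose_length ahead of it and the grasp point (between the pads) lies 8 mm behind it (env.nose_length is the distance from the TCP to the fingertips, in m); z points along the fingers, y is the direction in which the jaws open and shut (so a half turn about z gives the same grasp; the last joint's range is limited). The gripper opens to 85 mm and grips with 20 to 120 N. Pads are 22 mm wide; open, the fingers measure 114 mm over their backs; the gripper's body (76 mm by 85 mm) begins 54 mm behind the grasp point. The pads swing forward as they close: fully open they stand 13 mm farther back than shut.
Start: joints at [-0.14, 0.313, 0.046, 1.304, 0, 1.431], TCP at [0.575, -0, 0.209] pointing down, gripper open.
Joint ranges: [-2.76, 2.76], [-0.86, 1.69], [-1.03, 1.26], [-2.2, 2.34], [-1.47, 1.5], [-3.14, 3.14]. Speed limits (rad/s): [2.57, 2.57, 3.14, 3.14, 3.14, 3.14].

INTERFACE

Orientations are given as a unit quaternion [w, x, y, z].
In Python, from workcell import env gives the robot as it stands. The module is installed in compiled form; this text tells all that it offers.
- The arm moves only by the shell command python3 -m creep 'ROWS' [FORCE]. ROWS is a JSON object of lists of equal length, an entry for each row: "hand": the finger opening in mm, from 0 to 85.4; "delta_pos": the shift along the tool's x, y, z scaled (see below), a list of three; "turn": the turn about the tool's z scaled (see below). In form: {"hand": [hand, ...], "delta_pos": [[dx, dy, dz], ...], "turn": [turn, ...]}. A call has exactly 5 rows; each row shifts and turns the commanded pose from where the row before left it, along the tool's axes as they then stand; what a row does not reach is not made up. The controller multiplies each number of a shift by 0.8 m and each number of a turn by 5 degrees. A row lasts 1/12 s, in which the tool goes at most 41.7 mm and 7.16 degrees, less where a joint would pass 70% of its speed; a pose out of reach is approached as far as the arm can. A call with a number of a shift or a turn outside -1 to 1 is refused whole. A call with a gripper value outside its range is refused whole. The fingers move at their own pace and stop on an object; FORCE is the grip in N (left out, the last holds). Time passes only in rows, so rows that do not move let the fingers close, or fill a call up. It gives the time, the measured TCP pose, the force and the opening at its end, in the units of the state.
- env.get_state(): the state, without advancing time (a new reading comes with each control period).
- env.read_camera(name): name is "scene" or "side" or "wrist"; returns a dict with "pixels" (400x640x3 uint8, red, green, blue), "depth" (400x640 float32, m along the optical axis (not along the pixel's ray), 0 where there is no reading), "fx", "fy", "cx", "cy" (pixels), "origin" and "orientation" of the camera in the world. Camera axes: x right, y down, z forward; pixel columns grow to the right and rows downward; lengths in m; the calibration is good to about 2 mm. A picture is of the moment at which its call begins.
- env.hand_in(): hands the job in, once; it reports no verdict.
Trained networks look in the newest picture that a camera, given by its name, has taken for a name from the list of things; names that differ only in an ending like _2 or _b are one class to them, and where a whole thing is asked for, a point or a joint stands for the part that bears it (a point fixed in the world has none). Each returns a list of dicts, best first, with "score" (0 to 1); they miss things now and then, are a little off and sometimes report something else, mostly with a low value. They report only what shows in the picture. A call takes as long as a camera call.
- env.find_in(camera, target): "location" ([row, column] in pixels, amid what is visible of it).
- env.pinpoint(camera, target): "location" ([row, column] in pixels: a listed point, or the origin of a listed thing).
The state is a dict: "clock": time; "joint_pos": joint angles; "qvel": joint speeds; "tau": joint torques, N m; "tcp_pos": TCP position; "orientation": TCP orientation; "wrist_force": force on the tool from outside, world axes, zero at the start; "ft_torque": the same for the moment, N m; "finger_gap": finger opening in m.
Only numpy, scipy, OpenCV 4.12 (cv2) and the standard library are available. Lean on these libraries where they do the work, as an engineer would, in place of code of your own. Each camera call takes 0.05 s, during which the arm holds its last target.

## Working session

There is one attempt and no reset: what is moved stays moved. The work goes in short steps, Python scripts to look and compute and a shell command to move; the robot and the scene stay as the last step left them, time stands still between calls to the robot, and variables do not carry over. Pictures are saved under pics/ and viewed, and the job is handed in when it is done.

```bash
mkdir -p pics
cat > h.py <<'E'
import numpy as np, cv2
from scipy.spatial.transform import Rotation as R
from workcell import env
def cam(n,save=None):
    c=env.read_camera(n)
    q=c['orientation']; c['R']=R.from_quat([q[1],q[2],q[3],q[0]]).as_matrix(); c['o']=np.array(c['origin'])
    if save: cv2.imwrite('pics/'+save,c['pixels'][:,:,::-1])
    return c
def cloud(c):
    d=c['depth']; v,u=np.mgrid[:d.shape[0],:d.shape[1]]
    p=np.stack([(u-c['cx'])/c['fx']*d,(v-c['cy'])/c['fy']*d,d],-1)
    return p@c['R'].T+c['o']
def ray(c,rc):
    d=c['R']@np.array([(rc[1]-c['cx'])/c['fx'],(rc[0]-c['cy'])/c['fy'],1.]); return c['o'],d
def atz(c,rc,z):
    o,d=ray(c,rc); return o+d*(z-o[2])/d[2]
E
python3 - <<'E'
from h import *
s=env.get_state()
print({k:np.round(v,4).tolist() for k,v in s.items()}, env.nose_length)
for n in ['scene','side','wrist']:
    c=cam(n,n+'0.png'); print(n,c['o'],np.round(c['R'],3).tolist(),c['fx'],c['cx'],c['cy'])
    for t in ['room','fireplace','dresser','inlay','table_mid','lamp_mid','chair_mid','stool_mid','chest_mid']:
        r=env.pinpoint(n,t); print(t,[(np.round(x['location']).tolist(),round(x['score'],2)) for x in r[:2]])
print(env.get_state()['clock'])
E
```

```text
{'clock': 0.0, 'joint_pos': [-0.1396, 0.314, 0.045, 1.3036, -0.0, 1.4312], 'qvel': [0.0017, 0.0007, 0.0005, 0.0, -0.0001, 0.0007], 'tau': [-0.0029, -48.0629, 29.8531, 0.0195, -0.0004, -0.0], 'tcp_pos': [0.5744, 0.0001, 0.2084], 'orientation': [-0.0007, 0.7071, 0.7071, -0.0006], 'wrist_force': [0.5604, -0.1612, 0.1271], 'ft_torque': [-0.0302, 0.0383, 0.0064], 'finger_gap': 0.0856} 0.011
scene [0.79702453 0.37563165 0.69671365] [[-0.831, 0.463, -0.309], [0.557, 0.702, -0.444], [0.012, -0.541, -0.841]] 377.71682577946274 323.2574452198341 209.55710487569803
room [([153.0, 285.0], 0.63)]
fireplace [([194.0, 285.0], 0.86)]
dresser [([146.0, 244.0], 0.78)]
inlay [([139.0, 299.0], 0.97)]
table_mid [([250.0, 327.0], 0.69)]
lamp_mid [([284.0, 389.0], 0.84)]
chair_mid [([214.0, 393.0], 0.73), ([354.0, 412.0], 0.57)]
stool_mid [([303.0, 483.0], 0.72)]
chest_mid [([357.0, 410.0], 0.74)]
side [ 0.45472162 -0.58637297  0.66040166] [[0.991, -0.081, 0.104], [-0.131, -0.691, 0.711], [0.015, -0.718, -0.696]] 419.4625036284968 320.3589878694091 198.66328110729387
room [([305.0, 325.0], 0.91)]
fireplace [([249.0, 349.0], 0.95)]
dresser [([328.0, 380.0], 0.6), ([187.0, 343.0], 0.44)]
inlay [([302.0, 305.0], 0.61)]
table_mid []
lamp_mid [([154.0, 306.0], 0.78)]
chair_mid [([185.0, 263.0], 0.81)]
stool_mid [([129.0, 256.0], 0.56)]
chest_mid [([125.0, 325.0], 0.74)]
wrist [0.57507818 0.06986696 0.37497532] [[1.0, -0.0, -0.0], [-0.0, -0.961, -0.276], [-0.0, 0.276, -0.961]] 300.5745686058729 325.49936489543853 197.26256060619772
room [([292.0, 293.0], 0.95)]
fireplace [([227.0, 337.0], 0.88)]
dresser [([341.0, 352.0], 0.75)]
inlay [([303.0, 267.0], 0.79)]
table_mid [([77.0, 345.0], 0.85)]
lamp_mid [([228.0, 338.0], 0.44)]
chair_mid [([75.0, 199.0], 0.96)]
stool_mid []
chest_mid []
1.5
```

View pics/scene0.png

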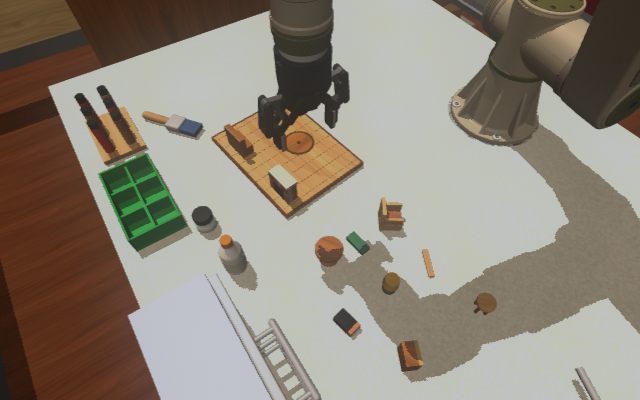

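View pics/side0.png

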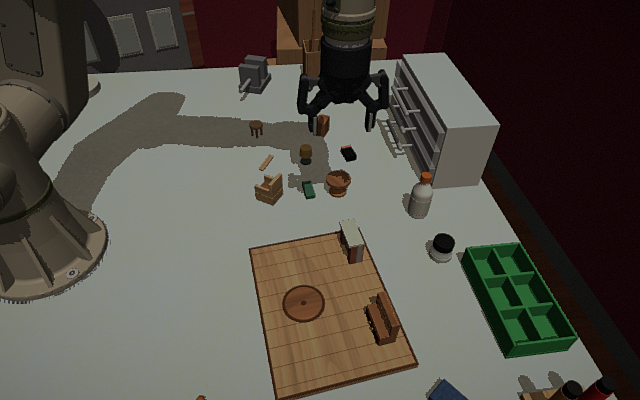

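View pics/wrist0.png

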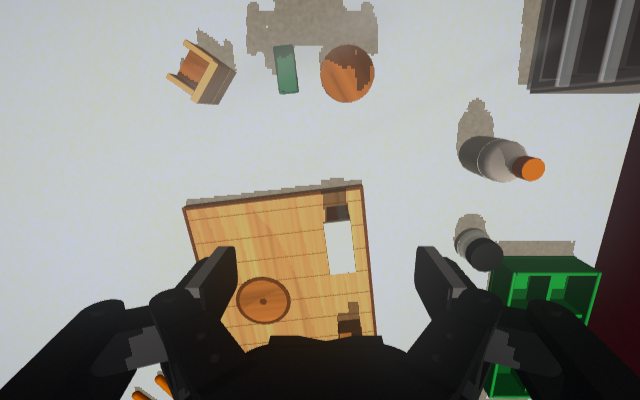

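```bash
cat > m.py <<'E'
from h import *
H=dict(room=0,fireplace=0.012,dresser=0.012,inlay=0.012,table_mid=.021,lamp_mid=.022,chair_mid=.031,stool_mid=.018,chest_mid=.022)
P={}
cs={}
def tri(a,b):
    (o1,d1),(o2,d2)=a,b
    A=np.stack([d1,-d2],1); t=np.linalg.lstsq(A,o2-o1,rcond=None)[0]
    p1,p2=o1+d1*t[0],o2+d2*t[1]; return (p1+p2)/2,np.linalg.norm(p1-p2)
for n in ['scene','side','wrist']:
    c=cam(n); cs[n]=c
    for t in H:
        r=env.find_in(n,t) if 0 else env.pinpoint(n,t)
        if r and r[0]['score']>.6: P[t,n]=r[0]['location']
for t in H:
    ks=[n for n in cs if (t,n) in P]
    print(t,{n:np.round(atz(cs[n],P[t,n],H[t])[:2],4).tolist() for n in ks})
    for i in range(len(ks)):
        for j in range(i):
            p,e=tri(ray(cs[ks[i]],P[t,ks[i]]),ray(cs[ks[j]],P[t,ks[j]])); print('   tri',ks[j],ks[i],np.round(p,4),round(e,4))
E
python3 m.py
cat > clu.py <<'E'
from h import *
c=cam('scene'); s=cam('side')
for c in (c,s):
    p=cloud(c); z=p[...,2]; ok=c['depth']>0
    m=(ok&(z>.008)&(z<.08)&(p[...,1]<-.05) if 0 else ok&(z>.008)&(z<.08)).astype(np.uint8)
    n,l,st,ce=cv2.connectedComponentsWithStats(m)
    for i in range(1,n):
        if st[i,4]<60: continue
        q=p[l==i]
        if q[:,0].min()<.2: continue
        top=q[q[:,2]>q[:,2].max()-.006]
        print(st[i,:5].tolist(),'top z',round(q[:,2].max(),4),'topc',np.round((top.min(0)+top.max(0))/2,4)[:2],'ext',np.round(top.max(0)-top.min(0),3)[:2],'all',np.round(q.min(0),3)[:2],np.round(q.max(0),3)[:2])
    print()
E
python3 clu.py
```

```text
room {'scene': [0.5245, -0.1718], 'side': [0.5307, -0.1783], 'wrist': [0.5242, -0.1788]}
   tri scene side [ 0.5273 -0.175  -0.0027] 0.008
   tri scene wrist [ 0.5224 -0.1803 -0.0068] 0.0054
   tri side wrist [ 0.5274 -0.1785  0.0013] 0.0063
fireplace {'side': [0.5969, -0.0691]}
dresser {'scene': [0.6067, -0.2461], 'side': [0.6163, -0.2443], 'wrist': [0.6155, -0.2537]}
   tri scene side [ 0.6115 -0.2447  0.0153] 0.0084
   tri scene wrist [ 0.6126 -0.2293  0.035 ] 0.0059
   tri side wrist [ 0.6147 -0.2478  0.0186] 0.0001
inlay {'scene': [0.4879, -0.1854], 'side': [0.4909, -0.1767], 'wrist': [0.4928, -0.1898]}
   tri scene side [ 0.4906 -0.1805  0.018 ] 0.0001
   tri scene wrist [ 0.496  -0.1746  0.029 ] 0.0053
   tri side wrist [ 0.4926 -0.183   0.0211] 0.0046
table_mid {'side': [0.5978, 0.1068], 'wrist': [0.5973, 0.1054]}
   tri side wrist [0.5973 0.1053 0.0224] 0.0002
lamp_mid {'scene': [0.5382, 0.2279], 'side': [0.5283, 0.2262]}
   tri scene side [0.5325 0.2281 0.0183] 0.0085
chair_mid {'scene': [0.4368, 0.1178], 'side': [0.438, 0.1079]}
   tri scene side [0.436  0.1153 0.0256] 0.0
[... 3397 characters left out ...]
542 0.141]
[249, 219, 170, 181, 19927] top z 0.0708 topc [ 0.6008 -0.1596] ext [0.057 0.233] all [ 0.394 -0.343] [ 0.658 -0.018]
[429, 233, 26, 29, 553] top z 0.048 topc [ 0.7684 -0.1001] ext [0.039 0.039] all [ 0.746 -0.122] [ 0.789 -0.08 ]
[461, 242, 118, 115, 6048] top z 0.0477 topc [ 0.8589 -0.2191] ext [0.112 0.202] all [ 0.803 -0.32 ] [ 0.915 -0.117]
[429, 379, 40, 21, 463] top z 0.0207 topc [ 0.6852 -0.3616] ext [0.056 0.034] all [ 0.657 -0.378] [ 0.713 -0.345]
[577, 384, 31, 16, 234] top z 0.0799 topc [ 0.8699 -0.4103] ext [0.015 0.019] all [ 0.862 -0.42 ] [ 0.9   -0.379]
[522, 389, 41, 11, 336] top z 0.0799 topc [ 0.8149 -0.4071] ext [0.006 0.014] all [ 0.799 -0.414] [ 0.857 -0.378]
```

```bash
cat > room.py <<'E'
from h import *
cv2.setRNGSeed(0)
for n in ['side','scene','wrist']:
    c=cam(n); p=cloud(c); z=p[...,2]; ok=(c['depth']>0)
    reg=ok&(p[...,0]>.37)&(p[...,0]<.68)&(p[...,1]<.0)&(p[...,1]>-.36)
    b=reg&(z>.007)&(z<.022)
    print(n,'board z',np.median(z[b]))
    r=cv2.minAreaRect((p[b][:,:2]*1000).astype(np.float32)); print(' board',r)
    t=reg&(z>.0655)&(z<.078)
    for side in (1,-1):
        q=t&((p[...,1]>-.16) if side>0 else (p[...,1]<-.16))
        if q.sum()>30: print(' top',side,q.sum(),np.median(z[q]),cv2.minAreaRect((p[q][:,:2]*1000).astype(np.float32)))
    g=c['pixels'].astype(int)
for n,box in [('side',(260,260,360,340))]:
    pass
# chest and chair colour crops
for n,(x,y) in [('scene',(410,354)),('side',(321,124)),('scene',(391,214)),('side',(268,188)),('side',(304,302)),('scene',(299,142))]:
    c=env.read_camera(n)['pixels'][max(0,y-30):y+30,x-35:x+35,::-1]
    cv2.imwrite(f'pics/crop_{n}_{x}.png',cv2.resize(c,None,fx=6,fy=6,interpolation=cv2.INTER_CUBIC))
ims=[cv2.resize(cv2.imread(f'pics/crop_{a}.png'),(260,220)) for a in ['scene_410','side_321','scene_391','side_268','side_304','scene_299']]
cv2.imwrite('pics/m1.png',np.vstack([np.hstack(ims[:3]),np.hstack(ims[3:])]))
E
python3 room.py
```

```text
side board z 0.011981023652151035
 board ((536.062255859375, -202.322509765625), (247.12130737304688, 348.22283935546875), 7.185067176818848)
 top 1 414 0.06781773907338517 ((589.4779052734375, -76.80972290039062), (30.77029800415039, 64.26451873779297), 7.753623962402344)
 top -1 328 0.06771739152308909 ((618.7344970703125, -244.18055725097656), (14.917765617370605, 64.96588897705078), 7.5163164138793945)
scene board z 0.011723266244555441
 board ((535.7401123046875, -201.2322235107422), (248.877685546875, 350.18109130859375), 7.19649076461792)
 top 1 344 0.06764853236726776 ((590.0252075195312, -73.11842346191406), (30.64887046813965, 63.74115753173828), 6.575235366821289)
 top -1 127 0.06775623125364105 ((619.3590087890625, -240.7716064453125), (13.751893997192383, 65.09994506835938), 6.741777420043945)
wrist board z 0.013202768547774524
 board ((520.8726806640625, -146.62440490722656), (230.35604858398438, 229.7411651611328), 7.172786712646484)
 top 1 1430 0.06904153878346847 ((590.5910034179688, -77.22154235839844), (29.946739196777344, 64.97792053222656), 6.995609760284424)
```

View pics/m1.png

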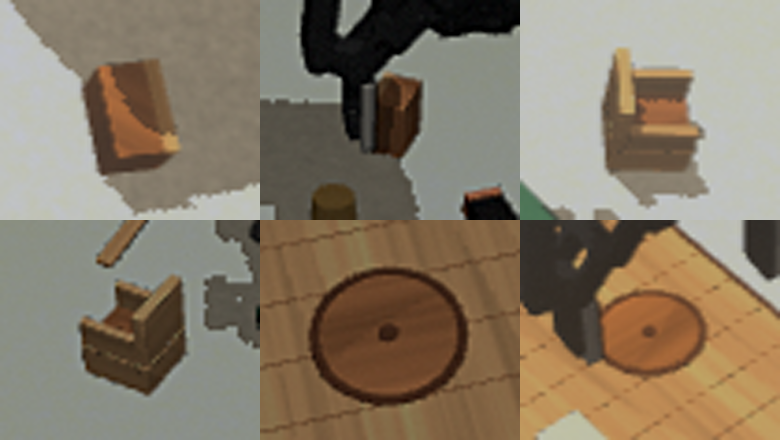

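```bash
cat > yaw.py <<'E'
from h import *
cs={n:cam(n) for n in ['scene','side']}
print('inlay',atz(cs['side'],(302.5,303.5),.0125),atz(cs['scene'],(142.3,299),.0125))
for n,c in cs.items():
    p=cloud(c); z=p[...,2]; ok=c['depth']>0
    print(n,'z0 bias',np.median(z[ok&(abs(p[...,0]-.5)<.1)&(abs(p[...,1]-.3)<.1)]))
    for nm,x,y,r,z0,z1 in [('chest',.592,.346,.045,.041,.06),('chairback',.44,.11,.05,.057,.07),('chairall',.44,.11,.05,.038,.07),('chairarms',.44,.11,.05,.038,.047),('table',.597,.107,.045,.036,.05),('lamp',.535,.226,.03,.041,.05),('stool',.418,.352,.03,.033,.045)]:
        m=ok&(np.hypot(p[...,0]-x,p[...,1]-y)<r)&(z>z0)&(z<z1)
        if m.sum()>8: print(' ',nm,m.sum(),np.round(np.median(z[m]),4),[np.round(a,1).tolist() if not np.isscalar(a) else round(a,1) for a in cv2.minAreaRect((p[m][:,:2]*1000).astype(np.float32))])
E
python3 yaw.py
```

```text
inlay [ 0.48777023 -0.18273647  0.0125    ] [ 0.48674208 -0.17901387  0.0125    ]
scene z0 bias 0.00023946722104872809
  chest 441 0.0441 [[591.6, 346.7], [40.2, 29.0], 62.1]
  chairback 77 0.0615 [[455.7, 100.1], [43.8, 8.1], 54.0]
  chairall 247 0.0435 [[440.7, 111.5], [45.2, 46.1], 55.0]
  chairarms 140 0.0415 [[440.8, 111.7], [44.8, 46.1], 55.0]
  table 609 0.0417 [[596.8, 110.2], [54.9, 54.6], 53.6]
  lamp 174 0.0438 [[535.8, 226.9], [27.3, 26.1], 50.2]
  stool 299 0.0361 [[417.9, 354.1], [34.8, 33.5], 6.3]
side z0 bias 0.0003424901762998367
  chest 95 0.044 [[591.8, 343.1], [43.0, 27.8], 64.3]
  chairback 72 0.0615 [[455.7, 97.4], [44.6, 9.6], 57.3]
  chairall 240 0.0461 [[440.3, 107.9], [47.2, 47.0], 54.0]
  chairarms 123 0.0414 [[440.2, 107.9], [47.2, 46.8], 54.0]
  table 365 0.0417 [[596.1, 106.1], [54.8, 55.4], 25.6]
  lamp 78 0.0441 [[534.5, 224.0], [26.7, 26.8], 61.9]
  stool 94 0.0358 [[417.7, 350.6], [34.7, 34.2], 35.8]
```

```bash
cat > go.py <<'E'
import sys
from h import *
x,y,z,th=map(float,sys.argv[1:5]); th=np.radians(th)
s=env.get_state(); q=s['orientation']; M=R.from_quat([q[1],q[2],q[3],q[0]]).as_matrix(); t0=np.arctan2(M[1,1],M[0,1])
dth=(th-t0+np.pi)%(2*np.pi)-np.pi; d=np.array([x,y,z])-s['tcp_pos']
print('at',np.round(s['tcp_pos'],4),'th',round(np.degrees(t0),2),'tilt',np.round(M[:,2],3),'j6',round(s['joint_pos'][5],2),'gap',round(s['finger_gap'],4),'clk',round(s['clock'],2),'F',np.round(s['wrist_force'],1))
n=int(max(np.ceil(np.abs(d).max()/.0395),np.ceil(np.degrees(abs(dth))/5-1e-3),1)); 
if len(sys.argv)>5: n=int(sys.argv[5])
n=5*int(np.ceil(n/5))
print('turn per row',round(-np.degrees(dth)/5/n,3),'rows',n)
o=[]
for k in range(n):
    t=t0+dth*k/n; Y=np.array([np.cos(t),np.sin(t),0]); X=np.array([-np.sin(t),np.cos(t),0]); Z=np.array([0,0,-1.])
    o.append([round(float(a@d/n/.8),4) for a in (X,Y,Z)])
for k in range(0,n,5): print(str(o[k:k+5]).replace(' ',''))
E
python3 go.py .5917 .345 .12 62.5
```

```text
at [ 0.5751 -0.      0.2093] th -0.0 tilt [ 0. -0. -1.] j6 1.43 gap 0.0856 clk 3.65 F [-0.4 -1.   0.4]
turn per row -0.833 rows 15
[[0.0288,0.0014,0.0074],[0.0286,0.0035,0.0074],[0.0282,0.0055,0.0074],[0.0278,0.0076,0.0074],[0.0271,0.0096,0.0074]]
[[0.0264,0.0115,0.0074],[0.0255,0.0134,0.0074],[0.0244,0.0152,0.0074],[0.0233,0.017,0.0074],[0.022,0.0186,0.0074]]
[[0.0206,0.0202,0.0074],[0.019,0.0216,0.0074],[0.0174,0.0229,0.0074],[0.0157,0.0241,0.0074],[0.0139,0.0252,0.0074]]
```

```bash
python3 -m creep '{"hand":[70,70,70,70,70],"delta_pos":[[0.0288,0.0014,0.0074],[0.0286,0.0035,0.0074],[0.0282,0.0055,0.0074],[0.0278,0.0076,0.0074],[0.0271,0.0096,0.0074]],"turn":[-0.833,-0.833,-0.833,-0.833,-0.833]}' 30
python3 -m creep '{"hand":[70,70,70,70,70],"delta_pos":[[0.0264,0.0115,0.0074],[0.0255,0.0134,0.0074],[0.0244,0.0152,0.0074],[0.0233,0.017,0.0074],[0.022,0.0186,0.0074]],"turn":[-0.833,-0.833,-0.833,-0.833,-0.833]}'
python3 -m creep '{"hand":[70,70,70,70,70],"delta_pos":[[0.0206,0.0202,0.0074],[0.019,0.0216,0.0074],[0.0174,0.0229,0.0074],[0.0157,0.0241,0.0074],[0.0139,0.0252,0.0074]],"turn":[-0.833,-0.833,-0.833,-0.833,-0.833]}'
python3 go.py .5917 .345 .12 62.5
python3 - <<'E'
from h import *
c=cam('wrist','w1.png'); p=cloud(c); z=p[...,2]; ok=c['depth']>0
print('z0',np.median(z[ok&(z<.03)&(z>-.03)]))
for nm,x,y,r,z0,z1 in [('chest',.592,.346,.045,.038,.06),('lamp',.535,.226,.03,.036,.05),('stool',.418,.352,.03,.03,.045)]:
    m=ok&(np.hypot(p[...,0]-x,p[...,1]-y)<r)&(z>z0)&(z<z1)
    if m.sum()>8: print(' ',nm,m.sum(),np.round(np.median(z[m]),4),cv2.minAreaRect((p[m][:,:2]*1000).astype(np.float32)))
E
```

```text
clock: 4.07
tcp_pos: [0.5807, 0.116, 0.1795]
orientation: [0.0, 0.566, 0.824, 0.0]
wrist_force: [-0.1, -0.8, -0.2]
finger_gap: 0.0699
clock: 4.48
tcp_pos: [0.5861, 0.2312, 0.1498]
orientation: [0.0, 0.408, 0.913, 0.0]
wrist_force: [0.6, -0.6, 0.8]
finger_gap: 0.0696
clock: 4.9
tcp_pos: [0.5917, 0.3462, 0.1201]
orientation: [0.0, 0.236, 0.972, -0.0]
wrist_force: [0.1, -1.0, 0.6]
finger_gap: 0.0697
at [0.5917 0.3462 0.1201] th 62.68 tilt [ 0. -0. -1.] j6 0.89 gap 0.0697 clk 4.9 F [ 0.1 -1.   0.6]
turn per row 0.007 rows 5
[[-0.0001,-0.0003,0.0],[-0.0001,-0.0003,0.0],[-0.0001,-0.0003,0.0],[-0.0001,-0.0003,0.0],[-0.0001,-0.0003,0.0]]
z0 0.0011333804664909741
  chest 1626 0.0452 ((591.3632202148438, 344.2525329589844), (39.858375549316406, 29.34923553466797), 62.797306060791016)
  lamp 1031 0.0449 ((535.8554077148438, 225.11334228515625), (29.025943756103516, 28.02596092224121), 55.60136795043945)
  stool 518 0.0369 ((430.5197448730469, 346.2204284667969), (30.649240493774414, 9.723334312438965), 65.82135772705078)
```

View pics/w1.png

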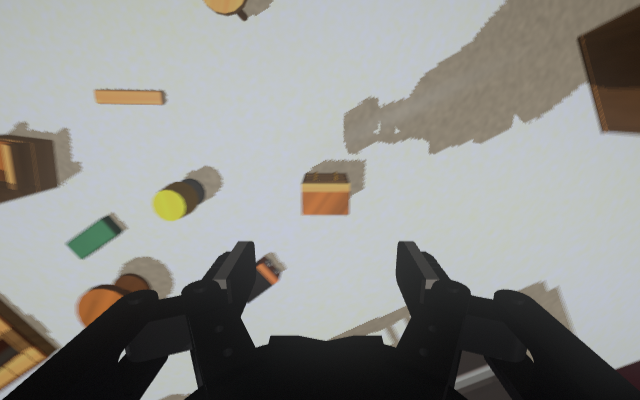

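```bash
python3 -m creep '{"hand":[70,70,70,70,70],"delta_pos":[[-0.0002,-0.0004,0.0245],[-0.0002,-0.0004,0.0245],[-0.0002,-0.0004,0.0245],[-0.0002,-0.0004,0.0245],[-0.0002,-0.0004,0.0245]],"turn":[0,0,0,0,0]}' 30
python3 -m creep '{"hand":[30,30,30,30,30],"delta_pos":[[0,0,0],[0,0,0],[0,0,0],[0,0,0],[0,0,0]],"turn":[0,0,0,0,0]}' 30
python3 -m creep '{"hand":[30,30,30,30,30],"delta_pos":[[0,0,0],[0,0,0],[0,0,-0.02],[0,0,-0.04],[0,0,-0.04]],"turn":[0,0,0,0,0]}' 30
python3 go.py .6003 -.1595 .12 97.1
```

```text
clock: 5.37
tcp_pos: [0.5917, 0.3432, 0.0216]
orientation: [0.0, 0.238, 0.971, 0.0]
wrist_force: [0.3, 0.7, -0.1]
finger_gap: 0.0702
clock: 5.78
tcp_pos: [0.593, 0.3438, 0.0244]
orientation: [0.001, 0.238, 0.971, 0.001]
wrist_force: [0.1, 0.0, -0.3]
finger_gap: 0.0301
clock: 6.2
tcp_pos: [0.5904, 0.3427, 0.102]
orientation: [-0.001, 0.238, 0.971, -0.001]
wrist_force: [0.8, 1.1, -0.3]
finger_gap: 0.0302
at [0.5904 0.3427 0.102 ] th 62.48 tilt [-0.003 -0.001 -1.   ] j6 0.89 gap 0.0302 clk 6.2 F [ 0.8  1.1 -0.3]
turn per row -0.462 rows 15
[[-0.0201,-0.0367,-0.0015],[-0.0186,-0.0375,-0.0015],[-0.017,-0.0382,-0.0015],[-0.0155,-0.0389,-0.0015],[-0.0139,-0.0395,-0.0015]]
[[-0.0123,-0.04,-0.0015],[-0.0107,-0.0405,-0.0015],[-0.0091,-0.0409,-0.0015],[-0.0074,-0.0412,-0.0015],[-0.0057,-0.0415,-0.0015]]
[[-0.0041,-0.0417,-0.0015],[-0.0024,-0.0418,-0.0015],[-0.0007,-0.0419,-0.0015],[0.001,-0.0418,-0.0015],[0.0027,-0.0418,-0.0015]]
```

Run:
```python
from h import *
cam('wrist','w2.png');c=cam('scene')['pixels'][290:400,340:480,::-1]
cv2.imwrite('pics/s2.png',cv2.resize(c,None,fx=4,fy=4))
```

```text
(no output)
```

View pics/w2.png

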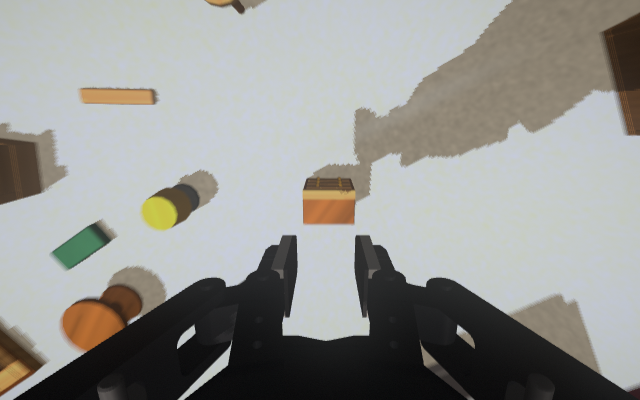

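View pics/s2.png

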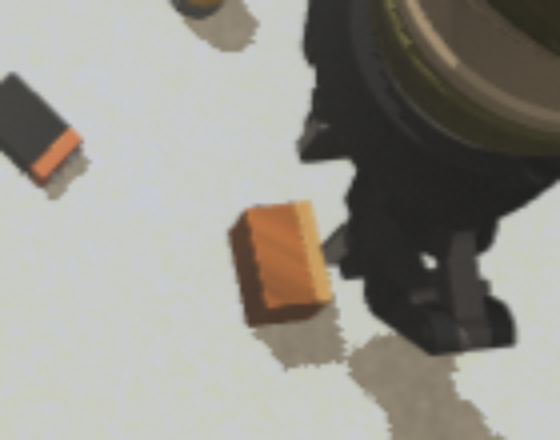

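Run:
```python
from h import *
c=cam('wrist'); p=cloud(c); s=env.get_state(); print(s['tcp_pos'],s['clock'],c['o'])
q=s['orientation']; M=R.from_quat([q[1],q[2],q[3],q[0]]).as_matrix()
t=(p-s['tcp_pos'])@M
for r,cc in [(240,292),(250,292),(270,290),(300,285),(240,361),(250,362),(270,365),(300,367),(205,328),(215,328)]:
    print(r,cc,round(float(c['depth'][r,cc]),4),np.round(t[r,cc],4),np.round(p[r,cc],4))
```

```text
[0.59425787 0.34440406 0.10672299] 6.35 [0.53166256 0.37640638 0.27467339]
240 292 0.1436 [ 0.01   -0.0152 -0.036 ] [0.5781 0.3354 0.1426]
250 292 0.1352 [ 0.0091 -0.0143 -0.045 ] [0.5792 0.3358 0.1515]
270 290 0.1266 [ 0.0049 -0.0142 -0.0552] [0.583  0.3339 0.1618]
300 285 0.1205 [-0.0035 -0.0155 -0.064 ] [0.5898 0.3288 0.1706]
240 361 0.1431 [ 0.0102  0.0177 -0.0365] [0.5932 0.3647 0.1433]
250 362 0.1335 [ 0.0099  0.017  -0.0466] [0.593  0.3639 0.1534]
270 365 0.1159 [ 0.0103  0.016  -0.0648] [0.592  0.3631 0.1715]
300 367 0.1209 [-0.0038  0.0174 -0.0637] [0.6052 0.3579 0.1706]
205 328 0.2406 [-0.0033  0.0031  0.0611] [0.5991 0.3458 0.0456]
215 328 0.2444 [-0.0123  0.0031  0.0625] [0.607  0.3417 0.0443]
```

Run:
```python
from h import *
s=env.get_state(); tcp=np.array(s['tcp_pos'])
for n in ['side','scene']:
    c=cam(n); p=cloud(c); m=(c['depth']>0)&(np.hypot(p[...,0]-tcp[0],p[...,1]-tcp[1])<.08)&(p[...,2]>.06)
    q=p[m]; z=np.sort(q[:,2]); print(n,m.sum(),z[:10]); 
    i=np.argsort(q[:,2])[:12]; print(np.round(q[i],4))
    rr,cc=np.where(m); 
    v=c['R'].T@(tcp-c['o']); u=(c['cx']+c['fx']*v[0]/v[2], c['cy']+c['fy']*v[1]/v[2]); print('tcp px',u)
    im=c['pixels'][:,:,::-1].copy(); cv2.circle(im,(int(u[0]),int(u[1])),2,(0,0,255),-1)
    x,y=int(u[0]),int(u[1]); cv2.imwrite(f'pics/t_{n}.png',cv2.resize(im[max(0,y-50):y+50,x-60:x+60],None,fx=5,fy=5))
```

```text
side 2393 [0.1290885  0.12935435 0.1294875  0.12971119 0.1299318  0.12999342
 0.1306323  0.13101403 0.13109898 0.13115728]
[[0.5825 0.3264 0.1291]
 [0.6019 0.3582 0.1294]
 [0.5873 0.3252 0.1295]
 [0.6043 0.3573 0.1297]
 [0.6068 0.3567 0.1299]
 [0.578  0.3301 0.13  ]
 [0.5754 0.3292 0.1306]
 [0.5893 0.3223 0.131 ]
 [0.5844 0.3226 0.1311]
 [0.5826 0.3275 0.1312]
 [0.5801 0.3276 0.1313]
 [0.5915 0.3199 0.1323]]
tcp px (np.float64(323.5537718611637), np.float64(96.989212637914))
scene 45341 [0.12594723 0.12743808 0.12891688 0.12932137 0.1295972  0.13025704
 0.13040657 0.13071896 0.13091523 0.13122722]
[[0.5844 0.3329 0.1259]
 [0.6074 0.3624 0.1274]
 [0.588  0.3315 0.1289]
 [0.5894 0.3307 0.1293]
 [0.587  0.3323 0.1296]
 [0.6096 0.3617 0.1303]
 [0.5911 0.3299 0.1304]
 [0.6109 0.3609 0.1307]
 [0.5937 0.3283 0.1309]
 [0.5817 0.3347 0.1312]
 [0.5926 0.3292 0.1314]
 [0.5831 0.3339 0.1317]]
tcp px (np.float64(418.3251173280426), np.float64(343.49376512037475))
```

View pics/t_side.png

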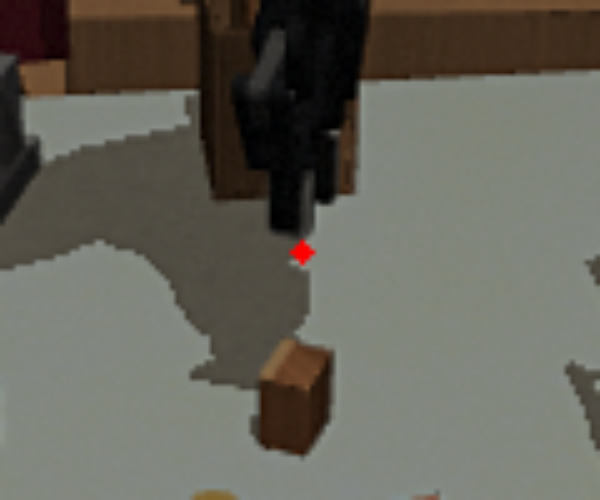

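View pics/t_scene.png

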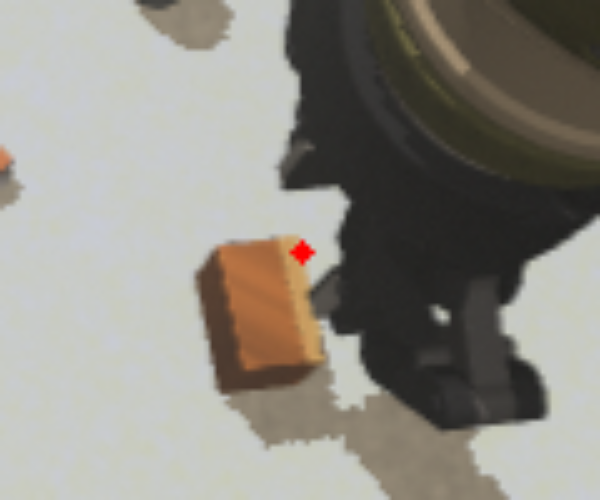

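```bash
python3 -m creep '{"hand":[70,70,70,70,70],"delta_pos":[[0,0,0],[0,0,0],[0,0,0],[0,0,0],[0,0,0]],"turn":[0,0,0,0,0]}'
cat > tip.py <<'E'
from h import *
s=env.get_state(); tcp=np.array(s['tcp_pos']); print('tcp',np.round(tcp,4),'gap',s['finger_gap'])
q=s['orientation']; M=R.from_quat([q[1],q[2],q[3],q[0]]).as_matrix()
for n in ['side','scene','wrist']:
    c=cam(n); p=cloud(c); t=(p-tcp)@M
    m=(c['depth']>0)&(np.hypot(t[...,0],t[...,1])<.075)&(t[...,2]>-.07)&(t[...,2]<.03)&(p[...,2]>.055)
    q=t[m]; 
    for sg in (-1,1):
        a=q[q[:,1]*sg>0]
        if len(a)<8: continue
        a=a[np.argsort(-a[:,2])]; print(n,sg,np.round(a[4],4),np.round(a[8],4),'x range of low 10mm',np.round([a[a[:,2]>a[4,2]-.01][:,0].min(),a[a[:,2]>a[4,2]-.01][:,0].max()],4))
E
python3 tip.py
```

```text
clock: 6.87
tcp_pos: [0.5915, 0.3431, 0.1018]
orientation: [-0.0, 0.238, 0.971, -0.0]
wrist_force: [0.5, 0.6, -0.2]
finger_gap: 0.0703
tcp [0.5915 0.3431 0.1018] gap 0.07025262207326051
side -1 [-0.0006 -0.0427 -0.032 ] [-0.0075 -0.0408 -0.0351] x range of low 10mm [-0.0102  0.0101]
side 1 [ 0.002   0.0376 -0.0307] [ 0.0062  0.0341 -0.0317] x range of low 10mm [-0.0098  0.0131]
scene -1 [-0.0083 -0.0325 -0.0358] [-0.0055 -0.0332 -0.0374] x range of low 10mm [-0.0097 -0.0007]
scene 1 [-0.0049  0.0465 -0.0362] [-0.0093  0.0398 -0.0381] x range of low 10mm [-0.0101 -0.0005]
wrist -1 [ 0.0043 -0.0351 -0.0313] [-0.0076 -0.0353 -0.0317] x range of low 10mm [-0.0114  0.0113]
wrist 1 [-0.0022  0.035  -0.0315] [-0.0041  0.035  -0.0319] x range of low 10mm [-0.0115  0.0114]
```

```bash
python3 -m creep '{"hand":[70,70,70,70,70],"delta_pos":[[0.0004,0.0006,0.025],[0,0,0.025],[0,0,0.025],[0,0,0.015],[0,0,0.01]],"turn":[0,0,0,0,0]}' 30
python3 -m creep '{"hand":[70,70,70,70,70],"delta_pos":[[0,0,0.01],[0,0,0.01],[0,0,0.01],[0,0,0.01],[0,0,0.01]],"turn":[0,0,0,0,0]}' 30
python3 -m creep '{"hand":[30,30,30,30,30],"delta_pos":[[0,0,0],[0,0,0],[0,0,0],[0,0,0],[0,0,0]],"turn":[0,0,0,0,0]}' 30
python3 - <<'E'
from h import *
cam('wrist','w3.png')
E
```

```text
clock: 7.43
tcp_pos: [0.5907, 0.3434, 0.0206]
orientation: [-0.001, 0.238, 0.971, -0.001]
wrist_force: [-0.3, -0.0, -0.0]
finger_gap: 0.0696
clock: 7.85
tcp_pos: [0.5921, 0.344, -0.0177]
orientation: [0.0, 0.238, 0.971, 0.0]
wrist_force: [-0.1, -0.4, -0.4]
finger_gap: 0.0701
clock: 8.27
tcp_pos: [0.5921, 0.344, -0.0169]
orientation: [0.0, 0.238, 0.971, 0.0]
wrist_force: [-1.1, 1.0, -1.2]
finger_gap: 0.0397
```

View pics/w3.png

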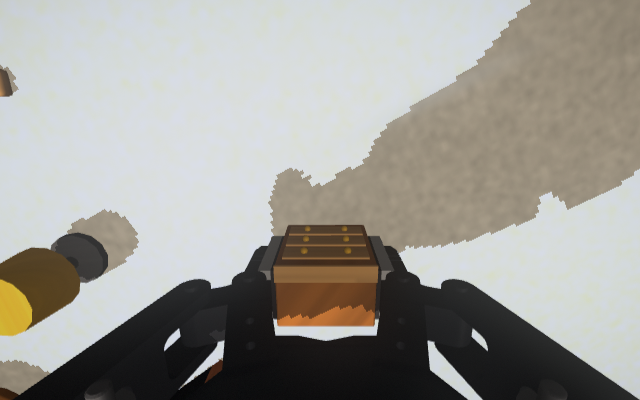

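```bash
python3 -m creep '{"hand":[30,30,30,30,30],"delta_pos":[[0,0,-0.01],[0,0,-0.03],[0,0,-0.04],[0,0,-0.04],[0,0,-0.02]],"turn":[0,0,0,0,0]}' 30
python3 go.py .6003 -.1595 .10 97.1
```

```text
clock: 8.73
tcp_pos: [0.5935, 0.3447, 0.0998]
orientation: [0.002, 0.238, 0.971, 0.002]
wrist_force: [-0.1, 1.0, 0.3]
finger_gap: 0.0396
at [0.5935 0.3447 0.0998] th 62.48 tilt [ 0.006  0.002 -1.   ] j6 0.89 gap 0.0396 clk 8.73 F [-0.1  1.   0.3]
turn per row -0.462 rows 15
[[-0.0199,-0.037,-0.0],[-0.0184,-0.0378,-0.0],[-0.0169,-0.0385,-0.0],[-0.0153,-0.0391,-0.0],[-0.0137,-0.0397,-0.0]]
[[-0.0121,-0.0402,-0.0],[-0.0105,-0.0407,-0.0],[-0.0088,-0.0411,-0.0],[-0.0072,-0.0414,-0.0],[-0.0055,-0.0417,-0.0]]
[[-0.0038,-0.0418,-0.0],[-0.0021,-0.042,-0.0],[-0.0004,-0.042,-0.0],[0.0013,-0.042,-0.0],[0.0029,-0.0419,-0.0]]
```

```bash
python3 -m creep '{"hand":[30,30,30,30,30],"delta_pos":[[-0.0199,-0.037,0],[-0.0184,-0.0378,0],[-0.0169,-0.0385,0],[-0.0153,-0.0391,0],[-0.0137,-0.0397,0]],"turn":[-0.46,-0.46,-0.46,-0.46,-0.46]}'
python3 -m creep '{"hand":[30,30,30,30,30],"delta_pos":[[-0.0121,-0.0402,0],[-0.0105,-0.0407,0],[-0.0088,-0.0411,0],[-0.0072,-0.0414,0],[-0.0055,-0.0417,0]],"turn":[-0.46,-0.46,-0.46,-0.46,-0.46]}'
python3 -m creep '{"hand":[30,30,30,30,30],"delta_pos":[[-0.0038,-0.0418,0],[-0.0021,-0.042,0],[-0.0004,-0.042,0],[0.0013,-0.042,0],[0.0029,-0.0419,0]],"turn":[-0.46,-0.46,-0.46,-0.46,-0.46]}'
python3 -m creep '{"hand":[30,30,30,30,30],"delta_pos":[[0,0,0],[0,0,0],[0,0,0],[0,0,0],[0,0,0]],"turn":[0,0,0,0,0]}'
python3 - <<'E'
from h import *
cam('wrist','w4.png'); s=env.get_state(); tcp=s['tcp_pos']
c=cam('side','s4.png'); p=cloud(c);z=p[...,2]
m=(c['depth']>0)&(z>.066)&(z<.076)&(p[...,1]>-.16)&(p[...,1]<0)&(p[...,0]<.65)&(p[...,0]>.5)
print(cv2.minAreaRect((p[m][:,:2]*1000).astype(np.float32)))
E
python3 go.py .6003 -.1595 -.004 97.1
```

```text
clock: 9.15
tcp_pos: [0.5939, 0.1745, 0.0956]
orientation: [0.001, 0.138, 0.99, 0.0]
wrist_force: [0.9, -0.4, 0.3]
finger_gap: 0.0397
clock: 9.57
tcp_pos: [0.596, 0.0061, 0.0956]
orientation: [0.001, 0.038, 0.999, -0.0]
wrist_force: [-0.0, 0.2, -1.5]
finger_gap: 0.0394
clock: 9.98
tcp_pos: [0.5979, -0.1621, 0.0956]
orientation: [0.001, -0.062, 0.998, -0.0]
wrist_force: [0.1, -0.1, -0.8]
finger_gap: 0.0393
clock: 10.4
tcp_pos: [0.5979, -0.1589, 0.0948]
orientation: [0.0, -0.062, 0.998, 0.0]
wrist_force: [0.0, 0.8, -0.9]
finger_gap: 0.0399
((588.1724243164062, -76.77033996582031), (29.753686904907227, 65.8994140625), 4.474651336669922)
at [ 0.5979 -0.159   0.0947] th 97.07 tilt [ 0.  0. -1.] j6 -0.51 gap 0.0394 clk 10.5 F [ 0.2 -0.2 -1.1]
turn per row -0.001 rows 5
[[-0.0006,-0.0002,0.0247],[-0.0006,-0.0002,0.0247],[-0.0006,-0.0002,0.0247],[-0.0006,-0.0002,0.0247],[-0.0006,-0.0002,0.0247]]
```

View pics/w4.png

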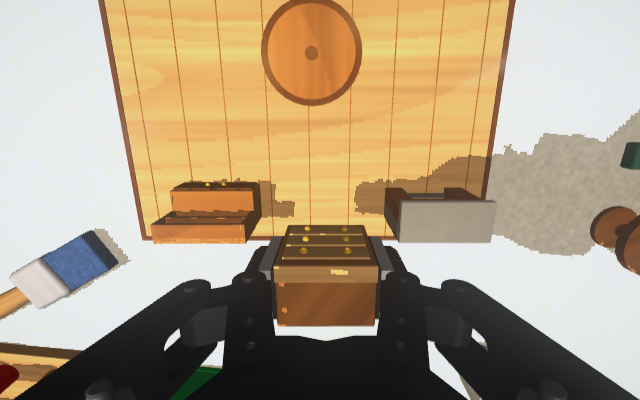

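Run:
```python
from h import *
c=cam('wrist'); p=cloud(c);z=p[...,2]
for a,b in [(-.13,0),(-.36,-.2)]:
    for z0,z1 in [(.06,.076),(.03,.045)]:
        m=(c['depth']>0)&(z>z0)&(z<z1)&(p[...,1]>a)&(p[...,1]<b)&(p[...,0]<.65)&(p[...,0]>.5)
        if m.sum()>20:print(m.sum(),np.median(z[m]),cv2.minAreaRect((p[m][:,:2]*1000).astype(np.float32)))
print(atz(c,(53,311.5),.013),p[53,311]); 
b=(c['depth']>0)&(z>.004)&(z<.02)&(p[...,0]>.38)
r=cv2.minAreaRect((p[b][:,:2]*1000).astype(np.float32)); print(r)
g=c['pixels'][:110,250:370].astype(int).sum(2); m=(g<330).astype(np.uint8)
n,l,st,ce=cv2.connectedComponentsWithStats(m); print([(st[i].tolist(),ce[i]+[250,0]) for i in range(1,n) if st[i,4]>20])
```

```text
4138 0.06900838035026147 ((590.4490356445312, -76.93392944335938), (30.174766540527344, 64.80953979492188), 7.058173656463623)
348 0.037734207444739765 ((582.32373046875, -82.31584167480469), (24.192157745361328, 69.20591735839844), 28.89751625061035)
2005 0.06890729244649507 ((619.78662109375, -244.6745147705078), (14.935516357421875, 64.89264678955078), 7.077062129974365)
2549 0.038847199709537844 ((609.0008544921875, -245.4127197265625), (31.289608001708984, 65.3341293334961), 3.3265328407287598)
[ 0.48814736 -0.18337074  0.013     ] [ 0.48854289 -0.18360622  0.01514575]
((628.47509765625, -193.96051025390625), (359.9518737792969, 637.1629638671875), 10.4802827835083)
[([12, 0, 100, 106, 1756], array([314.72323462,  49.75968109])), ([56, 46, 12, 14, 137], array([311.37956204,  52.62043796]))]
```

```bash
python3 -m creep '{"hand":[30,30,30,30,30],"delta_pos":[[-0.002,-0.0017,0.03],[-0.002,-0.0017,0.03],[0,0,0.03],[0,0,0.018],[0,0,0.01]],"turn":[0,0,0,0,0]}'
python3 go.py .6014 -.1613 -.0045 97.1
```

```text
clock: 10.97
tcp_pos: [0.5998, -0.1613, -0.0024]
orientation: [-0.002, -0.061, 0.998, 0.001]
wrist_force: [-0.1, 0.2, -1.1]
finger_gap: 0.0394
at [ 0.5998 -0.1613 -0.0024] th 97.02 tilt [-0.003  0.001 -1.   ] j6 -0.51 gap 0.0394 clk 10.97 F [-0.1  0.2 -1.1]
turn per row -0.003 rows 5
[[-0.0004,-0.0,0.0005],[-0.0004,-0.0,0.0005],[-0.0004,-0.0,0.0005],[-0.0004,-0.0,0.0005],[-0.0004,-0.0,0.0005]]
```

```bash
python3 -m creep '{"hand":[30,30,30,50,50],"delta_pos":[[-0.0004,0,0.001],[-0.0004,0,0.001],[0,0,0],[0,0,0],[0,0,0]],"turn":[0,0,0,0,0]}'
python3 -m creep '{"hand":[50,50,50,50,50],"delta_pos":[[0,0,0],[0,0,-0.01],[0,0,-0.03],[0,0,-0.04],[0,0,-0.04]],"turn":[0,0,0,0,0]}'
python3 go.py .597 .1075 .11 92
python3 - <<'E'
from h import *
c=cam('wrist','w5.png'); p=cloud(c);z=p[...,2]
m=(c['depth']>0)&(z>.051)&(z<.063)&(abs(p[...,1]+.16)<.04)&(abs(p[...,0]-.6)<.04)
print(np.median(z[m]),cv2.minAreaRect((p[m][:,:2]*1000).astype(np.float32)))
E
```

```text
clock: 11.38
tcp_pos: [0.6031, -0.1629, -0.0001]
orientation: [0.001, -0.061, 0.998, -0.001]
wrist_force: [-0.1, 0.2, -0.8]
finger_gap: 0.0502
clock: 11.8
tcp_pos: [0.6012, -0.1623, 0.0956]
orientation: [-0.001, -0.061, 0.998, 0.0]
wrist_force: [1.7, -0.4, -0.0]
finger_gap: 0.0499
at [ 0.6012 -0.1623  0.0956] th 96.97 tilt [-0.001  0.001 -1.   ] j6 -0.51 gap 0.0499 clk 11.8 F [ 1.7 -0.4 -0. ]
turn per row 0.099 rows 10
[[-0.0036,0.0335,-0.0018],[-0.0033,0.0336,-0.0018],[-0.003,0.0336,-0.0018],[-0.0027,0.0336,-0.0018],[-0.0024,0.0336,-0.0018]]
[[-0.0021,0.0337,-0.0018],[-0.0018,0.0337,-0.0018],[-0.0015,0.0337,-0.0018],[-0.0012,0.0337,-0.0018],[-0.0009,0.0337,-0.0018]]
0.05715981753464995 ((603.1365356445312, -162.9624481201172), (28.66526985168457, 40.11678695678711), 7.224123477935791)
```

View pics/w5.png

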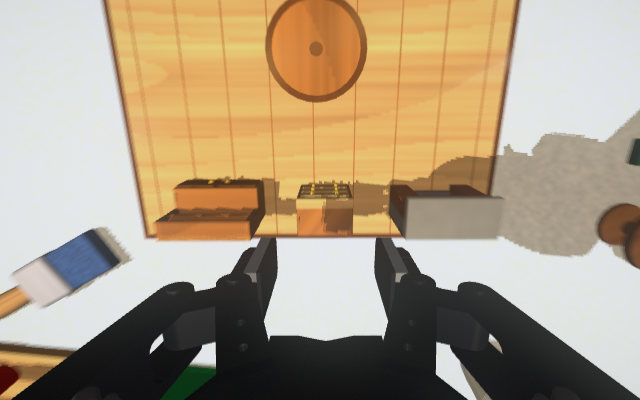

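Chest stands at px (325,210) between dresser and fireplace, knobs to the front, about 2 mm off target. Next is the table.

```bash
python3 -m creep '{"hand":[77,77,77,77,77],"delta_pos":[[-0.0036,0.0335,-0.0018],[-0.0033,0.0336,-0.0018],[-0.003,0.0336,-0.0018],[-0.0027,0.0336,-0.0018],[-0.0024,0.0336,-0.0018]],"turn":[0.1,0.1,0.1,0.1,0.1]}'
python3 -m creep '{"hand":[77,77,77,77,77],"delta_pos":[[-0.0021,0.0337,-0.0018],[-0.0018,0.0337,-0.0018],[-0.0015,0.0337,-0.0018],[-0.0012,0.0337,-0.0018],[-0.0009,0.0337,-0.0018]],"turn":[0.1,0.1,0.1,0.1,0.1]}'
python3 -m creep '{"hand":[77,77,77,77,77],"delta_pos":[[0,0,0],[0,0,0],[0,0,0],[0,0,0],[0,0,0]],"turn":[0,0,0,0,0]}'
python3 - <<'E'
from h import *
c=cam('wrist','w6.png'); p=cloud(c);z=p[...,2]
m=(c['depth']>0)&(z>.037)&(z<.05)&(np.hypot(p[...,0]-.597,p[...,1]-.1075)<.045)
print(np.median(z[m]),cv2.minEnclosingCircle((p[m][:,:2]*1000).astype(np.float32)))
E
python3 go.py .597 .1065 .0 92
```

```text
clock: 12.27
tcp_pos: [0.6001, -0.0267, 0.1027]
orientation: [0.001, -0.039, 0.999, -0.0]
wrist_force: [0.6, 0.1, -0.3]
finger_gap: 0.0771
clock: 12.68
tcp_pos: [0.5978, 0.1085, 0.1099]
orientation: [0.001, -0.017, 1.0, -0.0]
wrist_force: [0.2, 0.2, -0.3]
finger_gap: 0.0772
clock: 13.1
tcp_pos: [0.5979, 0.1061, 0.109]
orientation: [0.0, -0.016, 1.0, -0.0]
wrist_force: [0.6, 0.0, 0.4]
finger_gap: 0.0767
0.043070299321147754 ((597.0894775390625, 106.59378814697266), 28.009817123413086)
at [0.5979 0.1061 0.1089] th 91.88 tilt [-0. -0. -1.] j6 0.01 gap 0.0771 clk 13.15 F [-0.   1.  -0.5]
turn per row -0.005 rows 5
[[0.0002,0.0001,0.0272],[0.0002,0.0001,0.0272],[0.0002,0.0001,0.0272],[0.0002,0.0001,0.0272],[0.0002,0.0001,0.0272]]
```

View pics/w6.png

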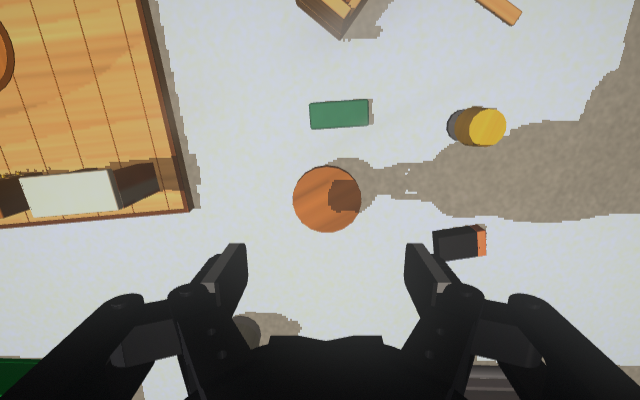

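```bash
python3 -m creep '{"hand":[77,77,77,77,77],"delta_pos":[[0.001,0.0005,0.04],[0,0,0.04],[0,0,0.03],[0,0,0.02],[0,0,0.018]],"turn":[0,0,0,0,0]}'
python3 -m creep '{"hand":[45,45,45,45,45],"delta_pos":[[0,0,0],[0,0,0],[0,0,0],[0,0,0],[0,0,0]],"turn":[0,0,0,0,0]}' 30
python3 -m creep '{"hand":[45,45,45,45,45],"delta_pos":[[0,0,0],[0,0,-0.01],[0,0,-0.03],[0,0,-0.04],[0,0,-0.05]],"turn":[0,0,0,0,0]}' 30
python3 -m creep '{"hand":[45,45,45,45,45],"delta_pos":[[0,0,0],[0,0,0],[0,0,0],[0,0,0],[0,0,0]],"turn":[0,0,0,0,0]}' 30
python3 go.py .4882 -.1834 .10 97.1
python3 - <<'E'
from h import *
cam('wrist','w7.png')
E
```

```text
clock: 13.57
tcp_pos: [0.596, 0.1066, -0.0114]
orientation: [-0.001, -0.017, 1.0, -0.0]
wrist_force: [-0.0, -0.4, -0.3]
finger_gap: 0.0772
clock: 13.98
tcp_pos: [0.5981, 0.1075, -0.0081]
orientation: [0.001, -0.017, 1.0, 0.0]
wrist_force: [-0.0, -0.7, -0.6]
finger_gap: 0.054
clock: 14.4
tcp_pos: [0.5949, 0.1076, 0.0942]
orientation: [-0.002, -0.017, 1.0, -0.0]
wrist_force: [0.9, -0.6, -1.1]
finger_gap: 0.0538
clock: 14.82
tcp_pos: [0.5957, 0.1076, 0.0931]
orientation: [-0.001, -0.017, 1.0, -0.0]
wrist_force: [-0.5, -1.0, -0.7]
finger_gap: 0.0538
at [0.5957 0.1076 0.0931] th 91.98 tilt [-0.003 -0.    -1.   ] j6 0.01 gap 0.0538 clk 14.82 F [-0.5 -1.  -0.7]
turn per row -0.102 rows 10
[[0.0147,-0.0359,-0.0009],[0.015,-0.0358,-0.0009],[0.0153,-0.0356,-0.0009],[0.0156,-0.0355,-0.0009],[0.016,-0.0353,-0.0009]]
[[0.0163,-0.0352,-0.0009],[0.0166,-0.035,-0.0009],[0.0169,-0.0349,-0.0009],[0.0172,-0.0347,-0.0009],[0.0175,-0.0346,-0.0009]]
```

View pics/w7.png

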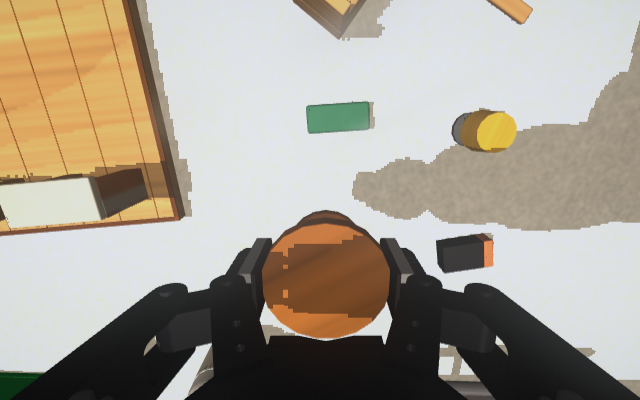

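```bash
python3 -m creep '{"hand":[45,45,45,45,45],"delta_pos":[[0.0147,-0.0359,-0.0009],[0.015,-0.0358,-0.0009],[0.0153,-0.0356,-0.0009],[0.0156,-0.0355,-0.0009],[0.016,-0.0353,-0.0009]],"turn":[-0.1,-0.1,-0.1,-0.1,-0.1]}'
python3 -m creep '{"hand":[45,45,45,45,45],"delta_pos":[[0.0163,-0.0352,-0.0009],[0.0166,-0.035,-0.0009],[0.0169,-0.0349,-0.0009],[0.0172,-0.0347,-0.0009],[0.0175,-0.0346,-0.0009]],"turn":[-0.1,-0.1,-0.1,-0.1,-0.1]}'
python3 -m creep '{"hand":[45,45,45,45,45],"delta_pos":[[0,0,0],[0,0,0],[0,0,0],[0,0,0],[0,0,0]],"turn":[0,0,0,0,0]}' 30
python3 - <<'E'
from h import *
c=cam('wrist','w8.png'); p=cloud(c); s=env.get_state(); tcp=np.array(s['tcp_pos'])
q=s['orientation']; M=R.from_quat([q[1],q[2],q[3],q[0]]).as_matrix()
t=(p-tcp)@M; px=c['pixels'].astype(int)
m=(c['depth']>0)&(abs(t[...,1])<.03)&(abs(t[...,0])<.045)&(t[...,2]>-.065)&(t[...,2]<-.02)&(px[...,0]-px[...,2]>25)
a=t[m]; print(m.sum(),np.median(a[:,2])); zt=np.median(a[:,2])
b=a[abs(a[:,2]-zt)<.004]; print(cv2.minEnclosingCircle((b[:,:2]*1000).astype(np.float32)), b.min(0),b.max(0))
A=np.c_[b[:,:2],np.ones(len(b))]; print(np.linalg.lstsq(A,b[:,2],rcond=None)[0])
E
python3 go.py .4882 -.1834 .005 97.1
```

```text
clock: 15.28
tcp_pos: [0.5418, -0.0388, 0.0971]
orientation: [-0.001, -0.04, 0.999, 0.0]
wrist_force: [0.3, 0.2, -0.3]
finger_gap: 0.0538
clock: 15.7
tcp_pos: [0.4879, -0.1842, 0.1009]
orientation: [-0.001, -0.061, 0.998, 0.0]
wrist_force: [0.5, -0.5, -0.2]
finger_gap: 0.0537
clock: 16.12
tcp_pos: [0.4893, -0.182, 0.1014]
orientation: [-0.0, -0.062, 0.998, 0.0]
wrist_force: [0.1, -0.1, -0.4]
finger_gap: 0.0538
12706 -0.05290466519623882
((0.829295814037323, -0.24690377712249756), 30.112831115722656) [-0.02899092 -0.02862978 -0.05682138] [ 0.02737793  0.02801284 -0.04893362]
[ 0.00777628  0.00025435 -0.05290363]
at [ 0.4894 -0.1821  0.1015] th 97.08 tilt [-0.  0. -1.] j6 -0.63 gap 0.0539 clk 16.17 F [ 0.4 -0.3 -0. ]
turn per row -0.001 rows 5
[[0.0003,-0.0003,0.0241],[0.0003,-0.0003,0.0241],[0.0003,-0.0003,0.0241],[0.0003,-0.0003,0.0241],[0.0003,-0.0003,0.0241]]
```

View pics/w8.png

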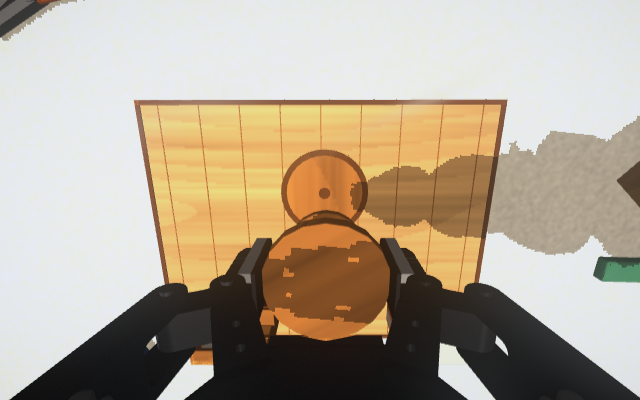

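```bash
python3 -m creep '{"hand":[45,45,45,45,45],"delta_pos":[[0.001,-0.0012,0.035],[0,0,0.035],[0,0,0.025],[0,0,0.015],[0,0,0.006]],"turn":[0,0,0,0,0]}'
python3 -m creep '{"hand":[45,45,45,45,45],"delta_pos":[[0,0,0],[0,0,0],[0,0,0],[0,0,0],[0,0,0]],"turn":[0,0,0,0,0]}' 30
python3 go.py .4882 -.1834 .005 97.1
```

```text
clock: 16.58
tcp_pos: [0.4872, -0.1825, 0.0067]
orientation: [-0.002, -0.062, 0.998, 0.001]
wrist_force: [-0.5, -0.7, -0.7]
finger_gap: 0.0539
clock: 17.0
tcp_pos: [0.4893, -0.1846, 0.0099]
orientation: [0.001, -0.061, 0.998, -0.001]
wrist_force: [0.2, -0.9, -0.4]
finger_gap: 0.0544
at [ 0.4893 -0.1846  0.0099] th 96.98 tilt [ 0.002 -0.001 -1.   ] j6 -0.64 gap 0.0544 clk 17.0 F [ 0.2 -0.9 -0.4]
turn per row -0.005 rows 5
[[0.0002,0.0003,0.0012],[0.0002,0.0003,0.0012],[0.0002,0.0003,0.0012],[0.0002,0.0003,0.0012],[0.0002,0.0003,0.0012]]
```

```bash
python3 -m creep '{"hand":[45,45,45,45,45],"delta_pos":[[0.0005,0.0005,0.0015],[0,0,0.0015],[0,0,0.0015],[0,0,0],[0,0,0]],"turn":[0,0,0,0,0]}'
python3 -m creep '{"hand":[70,70,70,70,70],"delta_pos":[[0,0,0],[0,0,0],[0,0,0],[0,0,0],[0,0,0]],"turn":[0,0,0,0,0]}' 
python3 -m creep '{"hand":[70,70,70,70,70],"delta_pos":[[0,0,-0.02],[0,0,-0.03],[0,0,-0.04],[0,0,-0.04],[0,0,0]],"turn":[0,0,0,0,0]}'
python3 - <<'E'
from h import *
c=cam('wrist','w9.png'); p=cloud(c);z=p[...,2]
m=(c['depth']>0)&(z>.048)&(z<.063)&(np.hypot(p[...,0]-.488,p[...,1]+.1834)<.045)
print(np.median(z[m]),cv2.minEnclosingCircle((p[m][:,:2]*1000).astype(np.float32)))
E
python3 go.py .4405 .1085 .12 54.5
```

```text
clock: 17.42
tcp_pos: [0.4879, -0.1839, 0.0052]
orientation: [-0.0, -0.061, 0.998, 0.0]
wrist_force: [0.7, 0.1, -1.4]
finger_gap: 0.0538
clock: 17.83
tcp_pos: [0.4881, -0.1839, 0.0054]
orientation: [0.0, -0.061, 0.998, -0.0]
wrist_force: [0.5, 1.0, -0.8]
finger_gap: 0.0701
clock: 18.25
tcp_pos: [0.4916, -0.1859, 0.1156]
orientation: [0.004, -0.061, 0.998, -0.003]
wrist_force: [1.5, -0.3, 0.8]
finger_gap: 0.0699
0.055043088727316836 ((488.8371887207031, -183.8839874267578), 27.895566940307617)
at [ 0.4907 -0.1854  0.113 ] th 96.98 tilt [ 0.007 -0.004 -1.   ] j6 -0.64 gap 0.0702 clk 18.3 F [ 0.7  0.5 -0.4]
turn per row 0.85 rows 10
[[0.0018,0.0372,-0.0009],[0.0045,0.037,-0.0009],[0.0072,0.0366,-0.0009],[0.0099,0.0359,-0.0009],[0.0126,0.0351,-0.0009]]
[[0.0151,0.0341,-0.0009],[0.0176,0.0328,-0.0009],[0.02,0.0314,-0.0009],[0.0223,0.0299,-0.0009],[0.0244,0.0282,-0.0009]]
```

View pics/w9.png

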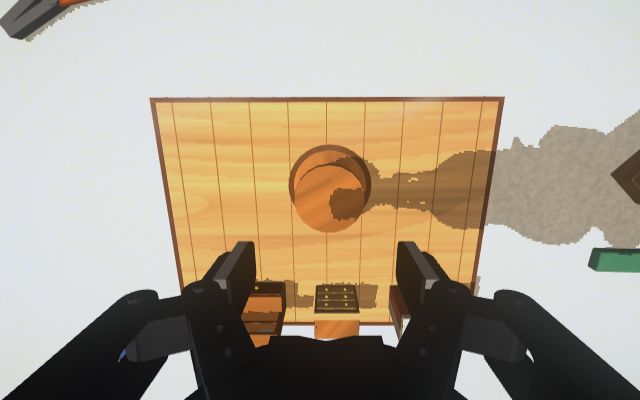

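```bash
python3 -m creep '{"hand":[70,70,70,70,70],"delta_pos":[[0.0018,0.0372,-0.0009],[0.0045,0.037,-0.0009],[0.0072,0.0366,-0.0009],[0.0099,0.0359,-0.0009],[0.0126,0.0351,-0.0009]],"turn":[0.85,0.85,0.85,0.85,0.85]}'
python3 -m creep '{"hand":[70,70,70,70,70],"delta_pos":[[0.0151,0.0341,-0.0009],[0.0176,0.0328,-0.0009],[0.02,0.0314,-0.0009],[0.0223,0.0299,-0.0009],[0.0244,0.0282,-0.0009]],"turn":[0.85,0.85,0.85,0.85,0.85]}'
python3 -m creep '{"hand":[70,70,70,70,70],"delta_pos":[[0,0,0],[0,0,0],[0,0,0],[0,0,0],[0,0,0]],"turn":[0,0,0,0,0]}'
python3 - <<'E'
from h import *
c=cam('wrist','w10.png'); p=cloud(c);z=p[...,2]
for z0,z1 in [(.035,.07),(.057,.07)]:
    m=(c['depth']>0)&(z>z0)&(z<z1)&(np.hypot(p[...,0]-.4405,p[...,1]-.1085)<.045)
    print(np.median(z[m]),cv2.minAreaRect((p[m][:,:2]*1000).astype(np.float32)))
E
python3 go.py .4405 .1085 .12 54.5
```

```text
clock: 18.72
tcp_pos: [0.4617, -0.0356, 0.1117]
orientation: [-0.001, 0.126, 0.992, 0.0]
wrist_force: [0.7, 0.7, 0.3]
finger_gap: 0.0699
clock: 19.13
tcp_pos: [0.4367, 0.1113, 0.1154]
orientation: [-0.001, 0.307, 0.952, -0.0]
wrist_force: [-0.3, 0.4, -0.8]
finger_gap: 0.07
clock: 19.55
tcp_pos: [0.4381, 0.109, 0.1162]
orientation: [-0.0, 0.306, 0.952, -0.0]
wrist_force: [0.1, -0.1, 0.1]
finger_gap: 0.0698
0.04612578154158403 ((440.78167724609375, 108.16868591308594), (44.021148681640625, 46.246150970458984), 55.301727294921875)
0.06274073119181767 ((456.3650817871094, 97.55101013183594), (43.61869430541992, 8.548736572265625), 55.2017707824707)
at [0.4382 0.109  0.1163] th 54.38 tilt [-0. -0. -1.] j6 0.69 gap 0.0703 clk 19.6 F [ 0.7 -0.2 -0.7]
turn per row -0.005 rows 5
[[-0.0005,0.0002,-0.0009],[-0.0005,0.0002,-0.0009],[-0.0005,0.0002,-0.0009],[-0.0005,0.0002,-0.0009],[-0.0005,0.0002,-0.0009]]
```

View pics/w10.png

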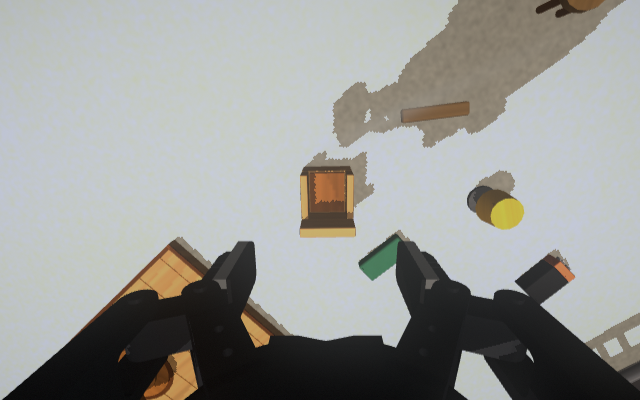

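```bash
python3 -m creep '{"hand":[70,70,70,70,70],"delta_pos":[[-0.0032,0.001,0.04],[0,0,0.04],[0,0,0.035],[0,0,0.03],[0,0,0.019]],"turn":[-0.16,0,0,0,0]}'
python3 -m creep '{"hand":[70,70,35,35,35],"delta_pos":[[0,0,0],[0,0,0],[0,0,0],[0,0,0],[0,0,0]],"turn":[0,0,0,0,0]}' 30
python3 -m creep '{"hand":[35,35,35,35,35],"delta_pos":[[0,0,0],[0,0,0],[0,0,0],[0,0,0],[0,0,0]],"turn":[0,0,0,0,0]}' 30
python3 -m creep '{"hand":[35,35,35,35,35],"delta_pos":[[0,0,-0.005],[0,0,-0.02],[0,0,-0.035],[0,0,-0.04],[0,0,-0.05]],"turn":[0,0,0,0,0]}' 30
python3 -m creep '{"hand":[35,35,35,35,35],"delta_pos":[[0,0,0],[0,0,0],[0,0,0],[0,0,0],[0,0,0]],"turn":[0,0,0,0,0]}' 30
python3 go.py .4771 -.0941 .11 97.1
python3 - <<'E'
from h import *
cam('wrist','w11.png')
E
```

```text
clock: 20.02
tcp_pos: [0.4391, 0.1082, -0.017]
orientation: [-0.001, 0.299, 0.954, -0.001]
wrist_force: [-0.5, 0.4, -0.4]
finger_gap: 0.07
clock: 20.43
tcp_pos: [0.4421, 0.1091, -0.0132]
orientation: [0.001, 0.299, 0.954, 0.0]
wrist_force: [0.7, -0.4, 3.3]
finger_gap: 0.0435
clock: 20.85
tcp_pos: [0.4422, 0.1091, -0.0132]
orientation: [0.002, 0.298, 0.954, 0.0]
wrist_force: [-0.1, -1.0, 6.5]
finger_gap: 0.0434
clock: 21.27
tcp_pos: [0.4384, 0.1091, 0.1054]
orientation: [-0.002, 0.298, 0.954, -0.001]
wrist_force: [1.3, 0.3, -1.2]
finger_gap: 0.0432
clock: 21.68
tcp_pos: [0.4391, 0.1091, 0.1039]
orientation: [-0.001, 0.298, 0.954, -0.001]
wrist_force: [-0.2, -0.3, -0.8]
finger_gap: 0.0438
at [0.4391 0.1091 0.1039] th 55.28 tilt [-0.003 -0.    -1.   ] j6 0.67 gap 0.0438 clk 21.68 F [-0.2 -0.3 -0.8]
turn per row -0.836 rows 10
[[-0.0184,-0.0182,-0.0008],[-0.017,-0.0195,-0.0008],[-0.0155,-0.0207,-0.0008],[-0.014,-0.0217,-0.0008],[-0.0124,-0.0227,-0.0008]]
[[-0.0107,-0.0235,-0.0008],[-0.0089,-0.0242,-0.0008],[-0.0071,-0.0248,-0.0008],[-0.0053,-0.0253,-0.0008],[-0.0034,-0.0256,-0.0008]]
```

View pics/w11.png

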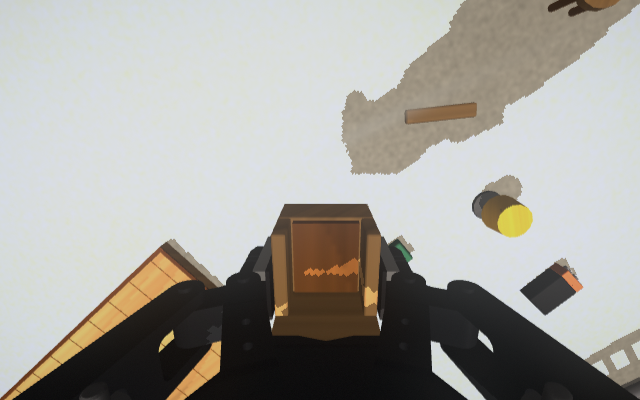

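```bash
python3 -m creep '{"hand":[35,35,35,35,35],"delta_pos":[[-0.0184,-0.0182,-0.0008],[-0.017,-0.0195,-0.0008],[-0.0155,-0.0207,-0.0008],[-0.014,-0.0217,-0.0008],[-0.0124,-0.0227,-0.0008]],"turn":[-0.836,-0.836,-0.836,-0.836,-0.836]}'
python3 -m creep '{"hand":[35,35,35,35,35],"delta_pos":[[-0.0107,-0.0235,-0.0008],[-0.0089,-0.0242,-0.0008],[-0.0071,-0.0248,-0.0008],[-0.0053,-0.0253,-0.0008],[-0.0034,-0.0256,-0.0008]],"turn":[-0.836,-0.836,-0.836,-0.836,-0.836]}'
python3 -m creep '{"hand":[35,35,35,35,35],"delta_pos":[[0,0,0],[0,0,0],[0,0,0],[0,0,0],[0,0,0]],"turn":[0,0,0,0,0]}' 30
python3 - <<'E'
from h import *
c=cam('wrist','w12.png'); p=cloud(c); s=env.get_state(); tcp=np.array(s['tcp_pos'])
q=s['orientation']; M=R.from_quat([q[1],q[2],q[3],q[0]]).as_matrix()
t=(p-tcp)@M; px=c['pixels'].astype(int)
m=(c['depth']>0)&(abs(t[...,1])<.0225)&(abs(t[...,0])<.04)&(t[...,2]>-.09)&(t[...,2]<-.03)&(px[...,0]-px[...,2]>20)
a=t[m]; print(m.sum(),a.min(0),a.max(0))
E
python3 go.py .4771 -.0941 .001 97.1
```

```text
clock: 22.15
tcp_pos: [0.4589, 0.0067, 0.1075]
orientation: [-0.001, 0.118, 0.993, 0.0]
wrist_force: [-0.0, -0.8, -1.2]
finger_gap: 0.0435
clock: 22.57
tcp_pos: [0.4778, -0.0948, 0.1106]
orientation: [-0.001, -0.063, 0.998, 0.0]
wrist_force: [0.7, 0.2, -0.8]
finger_gap: 0.0434
clock: 22.98
tcp_pos: [0.478, -0.0931, 0.1114]
orientation: [-0.0, -0.062, 0.998, 0.0]
wrist_force: [-0.7, -0.2, -0.4]
finger_gap: 0.0435
13057 [-0.01595321 -0.02249913 -0.07069804] [ 0.02441347  0.02208889 -0.03001875]
at [ 0.4781 -0.0932  0.1116] th 97.13 tilt [-0.  0. -1.] j6 -0.48 gap 0.0437 clk 23.03 F [ 0.1 -0.5 -0.3]
turn per row 0.001 rows 5
[[0.0003,-0.0002,0.0276],[0.0003,-0.0002,0.0276],[0.0003,-0.0002,0.0276],[0.0003,-0.0002,0.0276],[0.0003,-0.0002,0.0276]]
```

View pics/w12.png

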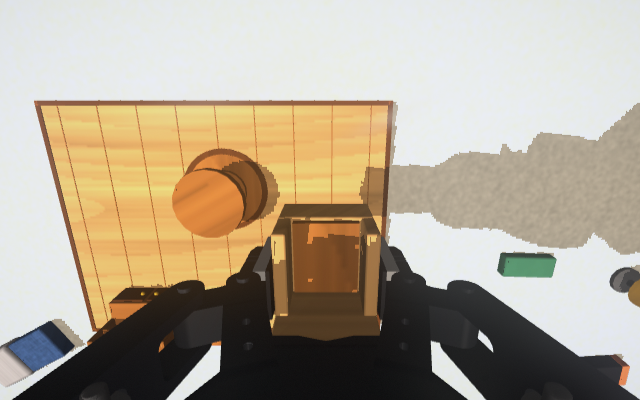

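```bash
python3 -m creep '{"hand":[35,35,35,35,35],"delta_pos":[[0.0015,-0.001,0.04],[0,0,0.04],[0,0,0.03],[0,0,0.016],[0,0,0.008]],"turn":[0,0,0,0,0]}'
python3 -m creep '{"hand":[35,35,35,35,35],"delta_pos":[[0,0,0],[0,0,0.001],[0,0,0.001],[0,0,0.001],[0,0,0]],"turn":[0,0,0,0,0]}' 30
python3 go.py .4771 -.0941 .001 97.1
```

```text
clock: 23.45
tcp_pos: [0.4755, -0.0937, 0.0024]
orientation: [-0.002, -0.062, 0.998, 0.001]
wrist_force: [-0.3, 0.4, -0.7]
finger_gap: 0.0435
clock: 23.87
tcp_pos: [0.4782, -0.0952, 0.003]
orientation: [0.001, -0.062, 0.998, -0.0]
wrist_force: [0.8, 0.3, -1.3]
finger_gap: 0.0435
at [ 0.4782 -0.0952  0.003 ] th 97.08 tilt [ 0.002 -0.001 -1.   ] j6 -0.49 gap 0.0435 clk 23.87 F [ 0.8  0.3 -1.3]
turn per row -0.001 rows 5
[[0.0002,0.0003,0.0005],[0.0002,0.0003,0.0005],[0.0002,0.0003,0.0005],[0.0002,0.0003,0.0005],[0.0002,0.0003,0.0005]]
```

```bash
python3 -m creep '{"hand":[35,35,35,35,35],"delta_pos":[[0.0003,0.0003,0.001],[0,0,0.001],[0,0,0.001],[0,0,0.001],[0,0,0]],"turn":[0,0,0,0,0]}'
python3 go.py .4771 -.0941 .001 97.1
```

```text
clock: 24.28
tcp_pos: [0.4771, -0.0948, -0.0011]
orientation: [0.0, -0.062, 0.998, -0.0]
wrist_force: [-0.6, 0.4, -1.5]
finger_gap: 0.0436
at [ 0.4771 -0.0948 -0.0011] th 97.07 tilt [ 0.  0. -1.] j6 -0.48 gap 0.0436 clk 24.28 F [-0.6  0.4 -1.5]
turn per row -0.001 rows 5
[[-0.0,0.0002,-0.0005],[-0.0,0.0002,-0.0005],[-0.0,0.0002,-0.0005],[-0.0,0.0002,-0.0005],[-0.0,0.0002,-0.0005]]
```

Contact level reached. I'll release with limited opening (58) and lift.

```bash
python3 -m creep '{"hand":[35,58,58,58,58],"delta_pos":[[0,0,0.001],[0,0,0],[0,0,0],[0,0,0],[0,0,0]],"turn":[0,0,0,0,0]}'
python3 -m creep '{"hand":[58,58,58,58,58],"delta_pos":[[0,0,0],[0,0,-0.02],[0,0,-0.04],[0,0,-0.04],[0,0,-0.045]],"turn":[0,0,0,0,0]}' 
python3 -m creep '{"hand":[58,58,58,58,58],"delta_pos":[[0,0,0],[0,0,0],[0,0,0],[0,0,0],[0,0,0]],"turn":[0,0,0,0,0]}'
python3 - <<'E'
from h import *
c=cam('wrist','w13.png'); p=cloud(c);z=p[...,2]
for z0,z1 in [(.047,.09),(.068,.09)]:
    m=(c['depth']>0)&(z>z0)&(z<z1)&(np.hypot(p[...,0]-.4771,p[...,1]+.0941)<.042)
    print(np.median(z[m]),cv2.minAreaRect((p[m][:,:2]*1000).astype(np.float32)))
m=(c['depth']>0)&(z>.048)&(z<.063)&(np.hypot(p[...,0]-.488,p[...,1]+.1834)<.04)
print(np.median(z[m]),cv2.minEnclosingCircle((p[m][:,:2]*1000).astype(np.float32)))
E
python3 go.py .418 .3523 .12 97
```

```text
clock: 24.7
tcp_pos: [0.4771, -0.0948, -0.002]
orientation: [0.0, -0.062, 0.998, -0.0]
wrist_force: [0.4, -0.4, -0.8]
finger_gap: 0.0582
clock: 25.12
tcp_pos: [0.4759, -0.0944, 0.1144]
orientation: [-0.001, -0.062, 0.998, 0.001]
wrist_force: [1.2, -0.3, -0.0]
finger_gap: 0.0582
clock: 25.53
tcp_pos: [0.4759, -0.0944, 0.1126]
orientation: [-0.001, -0.062, 0.998, 0.001]
wrist_force: [-0.5, 0.6, 0.8]
finger_gap: 0.0579
0.05919958895247007 ((476.78033447265625, -95.05033874511719), (46.534950256347656, 44.13658905029297), 7.329488754272461)
0.0746871365229278 ((495.349365234375, -92.60052490234375), (9.00207233428955, 43.863258361816406), 7.024099349975586)
0.055001085466877264 ((488.883056640625, -183.96324157714844), 28.166343688964844)
at [ 0.476  -0.0944  0.1127] th 97.07 tilt [-0.003  0.001 -1.   ] j6 -0.48 gap 0.0579 clk 25.58 F [0.2 0.1 0.3]
turn per row 0.001 rows 15
[[0.0002,0.0375,-0.0006],[0.0002,0.0375,-0.0006],[0.0002,0.0375,-0.0006],[0.0002,0.0375,-0.0006],[0.0002,0.0375,-0.0006]]
[[0.0002,0.0375,-0.0006],[0.0002,0.0375,-0.0006],[0.0002,0.0375,-0.0006],[0.0002,0.0375,-0.0006],[0.0002,0.0375,-0.0006]]
[[0.0002,0.0375,-0.0006],[0.0002,0.0375,-0.0006],[0.0003,0.0375,-0.0006],[0.0003,0.0375,-0.0006],[0.0003,0.0375,-0.0006]]
```

View pics/w13.png

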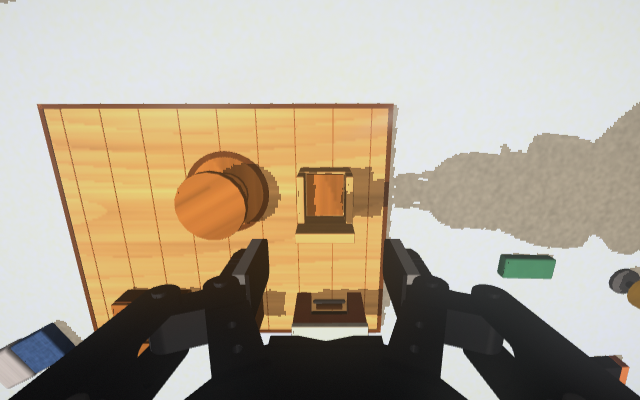

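```bash
python3 -m creep '{"hand":[58,58,58,58,58],"delta_pos":[[0.0002,0.0375,-0.0006],[0.0002,0.0375,-0.0006],[0.0002,0.0375,-0.0006],[0.0002,0.0375,-0.0006],[0.0002,0.0375,-0.0006]],"turn":[0,0,0,0,0]}'
python3 -m creep '{"hand":[58,58,58,58,58],"delta_pos":[[0.0002,0.0375,-0.0006],[0.0002,0.0375,-0.0006],[0.0002,0.0375,-0.0006],[0.0002,0.0375,-0.0006],[0.0002,0.0375,-0.0006]],"turn":[0,0,0,0,0]}'
python3 -m creep '{"hand":[58,58,58,58,58],"delta_pos":[[0.0002,0.0375,-0.0006],[0.0002,0.0375,-0.0006],[0.0003,0.0375,-0.0006],[0.0003,0.0375,-0.0006],[0.0003,0.0375,-0.0006]],"turn":[0,0,0,0,0]}'
python3 -m creep '{"hand":[58,58,58,58,58],"delta_pos":[[0,0,0],[0,0,0],[0,0,0],[0,0,0],[0,0,0]],"turn":[0,0,0,0,0]}'
python3 - <<'E'
from h import *
c=cam('wrist','w14.png'); p=cloud(c);z=p[...,2]
m=(c['depth']>0)&(z>.03)&(z<.05)&(np.hypot(p[...,0]-.418,p[...,1]-.352)<.035)
print(np.median(z[m]),cv2.minEnclosingCircle((p[m][:,:2]*1000).astype(np.float32)))
E
python3 go.py .418 .351 .12 97
```

```text
clock: 26.0
tcp_pos: [0.4568, 0.0552, 0.1156]
orientation: [-0.001, -0.061, 0.998, 0.0]
wrist_force: [0.5, 0.1, -0.4]
finger_gap: 0.0581
clock: 26.42
tcp_pos: [0.4375, 0.204, 0.118]
orientation: [-0.001, -0.062, 0.998, -0.0]
wrist_force: [0.5, 0.3, -0.2]
finger_gap: 0.0579
clock: 26.83
tcp_pos: [0.418, 0.3526, 0.1202]
orientation: [-0.001, -0.062, 0.998, -0.0]
wrist_force: [1.6, 0.4, 0.9]
finger_gap: 0.0582
clock: 27.25
tcp_pos: [0.4191, 0.3503, 0.121]
orientation: [-0.0, -0.061, 0.998, -0.0]
wrist_force: [0.4, 0.1, -0.2]
finger_gap: 0.058
0.037066896870968924 ((418.17889404296875, 351.4033508300781), 17.9854679107666)
at [0.4192 0.3504 0.1212] th 96.98 tilt [-0. -0. -1.] j6 0.43 gap 0.0582 clk 27.3 F [ 0.2 -0.1 -0.1]
turn per row -0.001 rows 5
[[0.0003,0.0002,0.0003],[0.0003,0.0002,0.0003],[0.0003,0.0002,0.0003],[0.0003,0.0002,0.0003],[0.0003,0.0002,0.0003]]
```

View pics/w14.png

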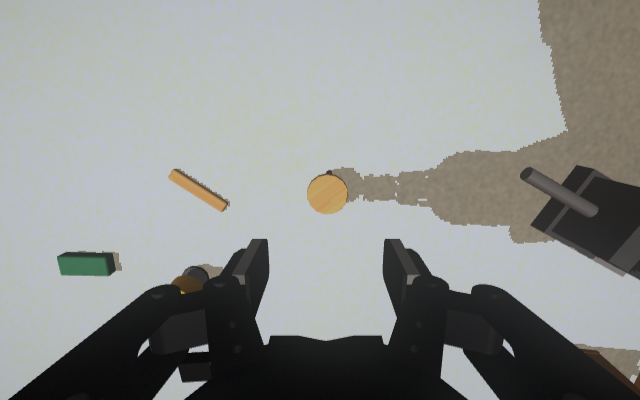

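```bash
python3 -m creep '{"hand":[58,58,58,58,58],"delta_pos":[[0.0011,0.0014,0.04],[0,0,0.04],[0,0,0.04],[0,0,0.03],[0,0,0.016]],"turn":[0,0,0,0,0]}'
python3 -m creep '{"hand":[58,58,28,28,28],"delta_pos":[[0,0,0],[0,0,0],[0,0,0],[0,0,0],[0,0,0]],"turn":[0,0,0,0,0]}' 25
python3 -m creep '{"hand":[28,28,28,28,28],"delta_pos":[[0,0,0],[0,0,0],[0,0,0],[0,0,0],[0,0,0]],"turn":[0,0,0,0,0]}' 25
python3 -m creep '{"hand":[28,28,28,28,28],"delta_pos":[[0,0,-0.005],[0,0,-0.02],[0,0,-0.035],[0,0,-0.04],[0,0,-0.05]],"turn":[0,0,0,0,0]}'
python3 -m creep '{"hand":[28,28,28,28,28],"delta_pos":[[0,0,0],[0,0,0],[0,0,0],[0,0,0],[0,0,0]],"turn":[0,0,0,0,0]}'
python3 go.py .4988 -.2687 .11 97.1 20
python3 - <<'E'
from h import *
cam('wrist','w15.png')
E
```

```text
clock: 27.72
tcp_pos: [0.4164, 0.3504, -0.0145]
orientation: [-0.002, -0.061, 0.998, -0.001]
wrist_force: [0.0, 0.2, -0.3]
finger_gap: 0.0579
clock: 28.13
tcp_pos: [0.4194, 0.353, -0.0098]
orientation: [0.002, -0.062, 0.998, 0.001]
wrist_force: [-0.2, -0.6, 2.7]
finger_gap: 0.0348
clock: 28.55
tcp_pos: [0.4195, 0.3531, -0.0099]
orientation: [0.002, -0.062, 0.998, 0.0]
wrist_force: [0.1, -1.0, 7.1]
finger_gap: 0.0348
clock: 28.97
tcp_pos: [0.4161, 0.3516, 0.1081]
orientation: [-0.002, -0.062, 0.998, -0.001]
wrist_force: [0.9, 0.3, -0.3]
finger_gap: 0.0349
clock: 29.38
tcp_pos: [0.4168, 0.3518, 0.1068]
orientation: [-0.001, -0.062, 0.998, -0.001]
wrist_force: [-0.7, 0.5, -0.4]
finger_gap: 0.0347
at [0.4168 0.3518 0.1068] th 97.08 tilt [-0.003 -0.002 -1.   ] j6 0.43 gap 0.0347 clk 29.38 F [-0.7  0.5 -0.4]
turn per row -0.0 rows 20
[[-0.0003,-0.0391,-0.0002],[-0.0003,-0.0391,-0.0002],[-0.0003,-0.0391,-0.0002],[-0.0003,-0.0391,-0.0002],[-0.0003,-0.0391,-0.0002]]
[[-0.0003,-0.0391,-0.0002],[-0.0003,-0.0391,-0.0002],[-0.0003,-0.0391,-0.0002],[-0.0003,-0.0391,-0.0002],[-0.0003,-0.0391,-0.0002]]
[[-0.0003,-0.0391,-0.0002],[-0.0003,-0.0391,-0.0002],[-0.0003,-0.0391,-0.0002],[-0.0003,-0.0391,-0.0002],[-0.0003,-0.0391,-0.0002]]
[[-0.0003,-0.0391,-0.0002],[-0.0003,-0.0391,-0.0002],[-0.0003,-0.0391,-0.0002],[-0.0003,-0.0391,-0.0002],[-0.0003,-0.0391,-0.0002]]
```

View pics/w15.png

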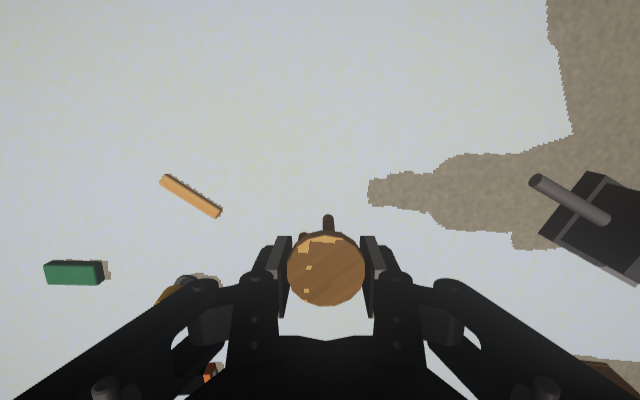

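```bash
python3 -m creep '{"hand":[28,28,28,28,28],"delta_pos":[[-0.0003,-0.0391,0],[-0.0003,-0.0391,0],[-0.0003,-0.0391,0],[-0.0003,-0.0391,0],[-0.0003,-0.0391,0]],"turn":[0,0,0,0,0]}'
python3 -m creep '{"hand":[28,28,28,28,28],"delta_pos":[[-0.0003,-0.0391,0],[-0.0003,-0.0391,0],[-0.0003,-0.0391,0],[-0.0003,-0.0391,0],[-0.0003,-0.0391,0]],"turn":[0,0,0,0,0]}'
python3 -m creep '{"hand":[28,28,28,28,28],"delta_pos":[[-0.0003,-0.0391,0],[-0.0003,-0.0391,0],[-0.0003,-0.0391,0],[-0.0003,-0.0391,0],[-0.0003,-0.0391,0]],"turn":[0,0,0,0,0]}'
python3 -m creep '{"hand":[28,28,28,28,28],"delta_pos":[[-0.0003,-0.0391,0],[-0.0003,-0.0391,0],[-0.0003,-0.0391,0],[-0.0003,-0.0391,0],[-0.0003,-0.0391,0]],"turn":[0,0,0,0,0]}'
python3 -m creep '{"hand":[28,28,28,28,28],"delta_pos":[[0,0,0],[0,0,0],[0,0,0],[0,0,0],[0,0,0]],"turn":[0,0,0,0,0]}'
python3 go.py .4988 -.2687 .003 97.1
python3 - <<'E'
from h import *
cam('wrist','w16.png')
E
```

```text
clock: 29.85
tcp_pos: [0.4376, 0.196, 0.1075]
orientation: [-0.001, -0.062, 0.998, -0.0]
wrist_force: [0.7, 0.9, -0.4]
finger_gap: 0.0348
clock: 30.27
tcp_pos: [0.4582, 0.0409, 0.1077]
orientation: [-0.001, -0.062, 0.998, 0.0]
wrist_force: [0.8, 0.0, -0.1]
finger_gap: 0.0347
clock: 30.68
tcp_pos: [0.4787, -0.114, 0.1076]
orientation: [-0.001, -0.062, 0.998, 0.0]
wrist_force: [0.1, -0.1, 0.8]
finger_gap: 0.0345
clock: 31.1
tcp_pos: [0.4992, -0.2689, 0.1073]
orientation: [-0.001, -0.062, 0.998, 0.001]
wrist_force: [0.7, 0.7, 0.1]
finger_gap: 0.0344
clock: 31.52
tcp_pos: [0.4995, -0.2663, 0.1083]
orientation: [-0.0, -0.062, 0.998, 0.0]
wrist_force: [0.4, -0.1, 1.0]
finger_gap: 0.0345
at [ 0.4995 -0.2663  0.1083] th 97.16 tilt [-0.001  0.001 -1.   ] j6 -0.76 gap 0.0345 clk 31.52 F [ 0.4 -0.1  1. ]
turn per row 0.002 rows 5
[[0.0002,-0.0006,0.0263],[0.0002,-0.0006,0.0263],[0.0002,-0.0006,0.0263],[0.0002,-0.0006,0.0263],[0.0002,-0.0006,0.0263]]
```

View pics/w16.png

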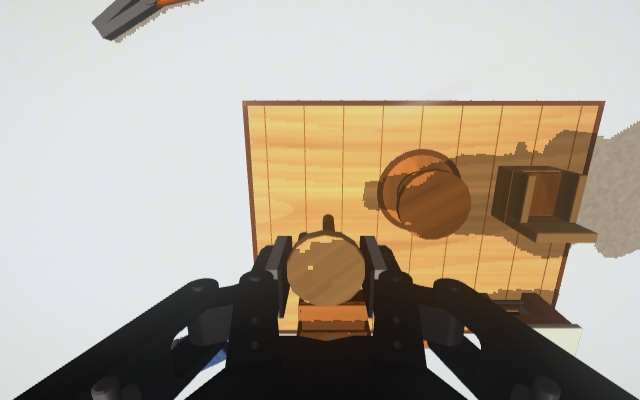

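```bash
python3 -m creep '{"hand":[28,28,28,28,28],"delta_pos":[[0.0002,-0.0034,0.04],[0,0,0.035],[0,0,0.025],[0,0,0.016],[0,0,0.01]],"turn":[0,0,0,0,0]}'
python3 -m creep '{"hand":[28,28,28,28,28],"delta_pos":[[0,0,0],[0,0,0.001],[0,0,0.001],[0,0,0.001],[0,0,0]],"turn":[0,0,0,0,0]}'
python3 -m creep '{"hand":[28,28,28,28,28],"delta_pos":[[0,0,0.001],[0,0,0.001],[0,0,0.001],[0,0,0],[0,0,0]],"turn":[0,0,0,0,0]}'
python3 go.py .4994 -.2692 .003 97.1
```

```text
clock: 31.98
tcp_pos: [0.4989, -0.2688, 0.0059]
orientation: [-0.001, -0.062, 0.998, 0.001]
wrist_force: [0.0, -0.5, -0.5]
finger_gap: 0.0343
clock: 32.4
tcp_pos: [0.5006, -0.2709, 0.0062]
orientation: [0.001, -0.062, 0.998, -0.001]
wrist_force: [-0.5, -0.0, -0.6]
finger_gap: 0.0344
clock: 32.82
tcp_pos: [0.4999, -0.2705, 0.0028]
orientation: [-0.0, -0.062, 0.998, 0.0]
wrist_force: [1.2, -0.2, 0.1]
finger_gap: 0.0345
at [ 0.4999 -0.2705  0.0028] th 97.07 tilt [-0.  0. -1.] j6 -0.76 gap 0.0345 clk 32.82 F [ 1.2 -0.2  0.1]
turn per row -0.001 rows 5
[[0.0001,0.0003,-0.0],[0.0001,0.0003,-0.0],[0.0001,0.0003,-0.0],[0.0001,0.0003,-0.0],[0.0001,0.0003,-0.0]]
```

```bash
python3 -m creep '{"hand":[28,28,28,28,28],"delta_pos":[[0,0.0015,0.001],[0,0,0.001],[0,0,0],[0,0,0],[0,0,0]],"turn":[0,0,0,0,0]}'
python3 -m creep '{"hand":[48,48,48,48,48],"delta_pos":[[0,0,0],[0,0,0],[0,0,0],[0,0,0],[0,0,0]],"turn":[0,0,0,0,0]}'
python3 -m creep '{"hand":[48,48,48,48,48],"delta_pos":[[0,0,-0.01],[0,0,-0.03],[0,0,-0.04],[0,0,-0.04],[0,0,-0.03]],"turn":[0,0,0,0,0]}'
python3 -m creep '{"hand":[48,48,48,48,48],"delta_pos":[[0,0,0],[0,0,0],[0,0,0],[0,0,0],[0,0,0]],"turn":[0,0,0,0,0]}'
python3 - <<'E'
from h import *
c=cam('wrist','w17.png'); p=cloud(c);z=p[...,2]
m=(c['depth']>0)&(z>.042)&(z<.06)&(np.hypot(p[...,0]-.4994,p[...,1]+.2692)<.03)
print(np.median(z[m]),cv2.minEnclosingCircle((p[m][:,:2]*1000).astype(np.float32)))
E
python3 go.py .5355 .2255 .12 97
```

```text
clock: 33.23
tcp_pos: [0.5003, -0.2697, 0.0022]
orientation: [0.0, -0.062, 0.998, -0.001]
wrist_force: [-1.4, -0.5, 5.3]
finger_gap: 0.0344
clock: 33.65
tcp_pos: [0.4997, -0.2692, 0.0011]
orientation: [-0.0, -0.062, 0.998, 0.0]
wrist_force: [0.6, 0.8, -0.1]
finger_gap: 0.048
clock: 34.07
tcp_pos: [0.5004, -0.2696, 0.1244]
orientation: [0.001, -0.062, 0.998, -0.001]
wrist_force: [0.5, -0.7, -0.4]
finger_gap: 0.0479
clock: 34.48
tcp_pos: [0.4989, -0.2687, 0.1199]
orientation: [-0.001, -0.062, 0.998, 0.001]
wrist_force: [-0.2, -0.1, 0.7]
finger_gap: 0.0481
0.04901436876636289 ((498.7881164550781, -270.2894592285156), 17.869583129882812)
at [ 0.499  -0.2687  0.1199] th 97.07 tilt [-0.002  0.002 -1.   ] j6 -0.76 gap 0.0477 clk 34.53 F [-0.2 -0.8  0.2]
turn per row 0.001 rows 15
[[-0.0081,0.0405,-0.0],[-0.0081,0.0405,-0.0],[-0.0081,0.0405,-0.0],[-0.0081,0.0405,-0.0],[-0.0081,0.0405,-0.0]]
[[-0.0081,0.0405,-0.0],[-0.0081,0.0405,-0.0],[-0.0081,0.0405,-0.0],[-0.0081,0.0405,-0.0],[-0.0081,0.0405,-0.0]]
[[-0.0081,0.0405,-0.0],[-0.008,0.0405,-0.0],[-0.008,0.0405,-0.0],[-0.008,0.0405,-0.0],[-0.008,0.0405,-0.0]]
```

View pics/w17.png

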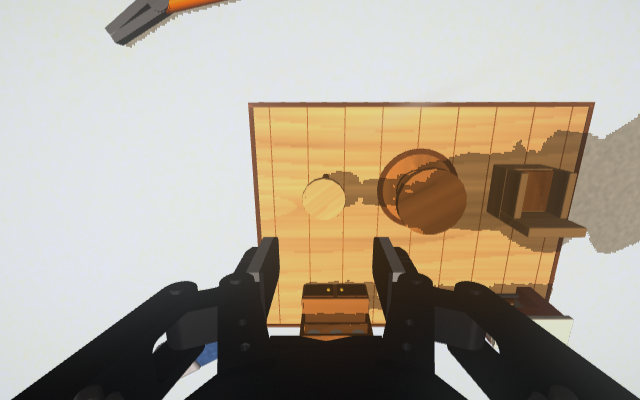

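```bash
python3 -m creep '{"hand":[55,55,55,55,55],"delta_pos":[[-0.0081,0.0405,0],[-0.0081,0.0405,0],[-0.0081,0.0405,0],[-0.0081,0.0405,0],[-0.0081,0.0405,0]],"turn":[0,0,0,0,0]}'
python3 -m creep '{"hand":[55,55,55,55,55],"delta_pos":[[-0.0081,0.0405,0],[-0.0081,0.0405,0],[-0.0081,0.0405,0],[-0.0081,0.0405,0],[-0.0081,0.0405,0]],"turn":[0,0,0,0,0]}'
python3 -m creep '{"hand":[55,55,55,55,55],"delta_pos":[[-0.0081,0.0405,0],[-0.008,0.0405,0],[-0.008,0.0405,0],[-0.008,0.0405,0],[-0.008,0.0405,0]],"turn":[0,0,0,0,0]}'
python3 -m creep '{"hand":[55,55,55,55,55],"delta_pos":[[0,0,0],[0,0,0],[0,0,0],[0,0,0],[0,0,0]],"turn":[0,0,0,0,0]}'
python3 - <<'E'
from h import *
c=cam('wrist','w18.png'); p=cloud(c);z=p[...,2]
m=(c['depth']>0)&(z>.041)&(z<.05)&(np.hypot(p[...,0]-.5355,p[...,1]-.2255)<.03)
print(np.median(z[m]),cv2.minEnclosingCircle((p[m][:,:2]*1000).astype(np.float32)))
E
python3 go.py .5355 .2255 .12 97
```

```text
clock: 34.95
tcp_pos: [0.5113, -0.103, 0.1204]
orientation: [-0.001, -0.061, 0.998, 0.0]
wrist_force: [0.2, 0.1, -0.3]
finger_gap: 0.0552
clock: 35.37
tcp_pos: [0.5236, 0.0618, 0.1205]
orientation: [-0.001, -0.062, 0.998, 0.0]
wrist_force: [1.0, -0.3, -0.1]
finger_gap: 0.0554
clock: 35.78
tcp_pos: [0.5355, 0.2265, 0.1204]
orientation: [-0.001, -0.062, 0.998, -0.0]
wrist_force: [0.3, 0.4, 0.8]
finger_gap: 0.0552
clock: 36.2
tcp_pos: [0.5361, 0.2236, 0.1211]
orientation: [-0.0, -0.061, 0.998, -0.0]
wrist_force: [-0.2, 0.4, -0.2]
finger_gap: 0.055
0.045022341969306295 ((536.0101318359375, 224.53062438964844), 14.252840995788574)
at [0.5362 0.2236 0.1213] th 96.96 tilt [-0. -0. -1.] j6 0.14 gap 0.0549 clk 36.25 F [ 0.6 -0.8  0.4]
turn per row -0.001 rows 5
[[0.0001,0.0005,0.0003],[0.0001,0.0005,0.0003],[0.0001,0.0005,0.0003],[0.0001,0.0005,0.0003],[0.0001,0.0005,0.0003]]
```

View pics/w18.png

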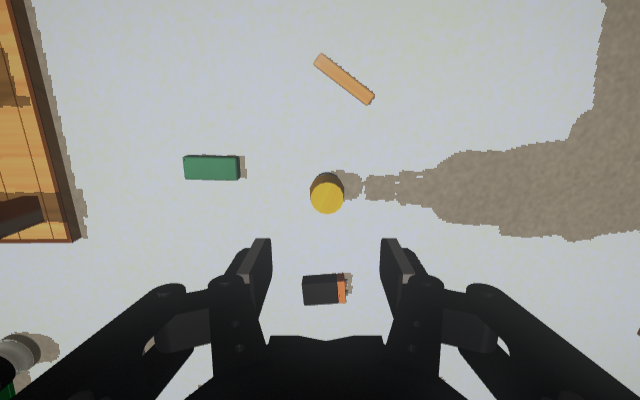

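```bash
python3 -m creep '{"hand":[55,55,55,55,55],"delta_pos":[[0.0001,0.0011,0.04],[0,0,0.04],[0,0,0.04],[0,0,0.03],[0,0,0.015]],"turn":[0,0,0,0,0]}'
python3 -m creep '{"hand":[55,55,22,22,22],"delta_pos":[[0,0,0],[0,0,0],[0,0,0],[0,0,0],[0,0,0]],"turn":[0,0,0,0,0]}' 25
python3 -m creep '{"hand":[22,22,22,22,22],"delta_pos":[[0,0,0],[0,0,0],[0,0,0],[0,0,0],[0,0,0]],"turn":[0,0,0,0,0]}' 25
python3 -m creep '{"hand":[22,22,22,22,22],"delta_pos":[[0,0,-0.005],[0,0,-0.02],[0,0,-0.04],[0,0,-0.05],[0,0,-0.05]],"turn":[0,0,0,0,0]}'
python3 -m creep '{"hand":[22,22,22,22,22],"delta_pos":[[0,0,0],[0,0,0],[0,0,0],[0,0,0],[0,0,0]],"turn":[0,0,0,0,0]}'
python3 go.py .4888 -.1839 .125 97.1
python3 - <<'E'
from h import *
cam('wrist','w19.png')
E
```

```text
clock: 36.67
tcp_pos: [0.5337, 0.224, -0.014]
orientation: [-0.002, -0.061, 0.998, -0.001]
wrist_force: [-0.9, -0.5, -0.1]
finger_gap: 0.0549
clock: 37.08
tcp_pos: [0.5375, 0.2259, -0.0088]
orientation: [0.002, -0.062, 0.998, 0.0]
wrist_force: [-0.5, -1.0, 4.1]
finger_gap: 0.0298
clock: 37.5
tcp_pos: [0.5375, 0.2259, -0.0088]
orientation: [0.002, -0.062, 0.998, -0.0]
wrist_force: [0.2, -1.9, 6.4]
finger_gap: 0.0297
clock: 37.92
tcp_pos: [0.5347, 0.2257, 0.1223]
orientation: [-0.001, -0.062, 0.998, -0.0]
wrist_force: [0.8, 0.2, 0.4]
finger_gap: 0.0301
clock: 38.33
tcp_pos: [0.5346, 0.2255, 0.1196]
orientation: [-0.002, -0.062, 0.998, -0.0]
wrist_force: [-0.3, 0.1, -0.4]
finger_gap: 0.0299
at [0.5346 0.2255 0.1196] th 97.08 tilt [-0.003 -0.001 -1.   ] j6 0.14 gap 0.0299 clk 38.33 F [-0.3  0.1 -0.4]
turn per row -0.0 rows 15
[[0.008,-0.0334,-0.0005],[0.008,-0.0334,-0.0005],[0.008,-0.0334,-0.0005],[0.008,-0.0334,-0.0005],[0.008,-0.0334,-0.0005]]
[[0.008,-0.0334,-0.0005],[0.008,-0.0334,-0.0005],[0.008,-0.0334,-0.0005],[0.008,-0.0334,-0.0005],[0.008,-0.0334,-0.0005]]
[[0.008,-0.0334,-0.0005],[0.008,-0.0334,-0.0005],[0.008,-0.0334,-0.0005],[0.008,-0.0334,-0.0005],[0.008,-0.0334,-0.0005]]
```

View pics/w19.png

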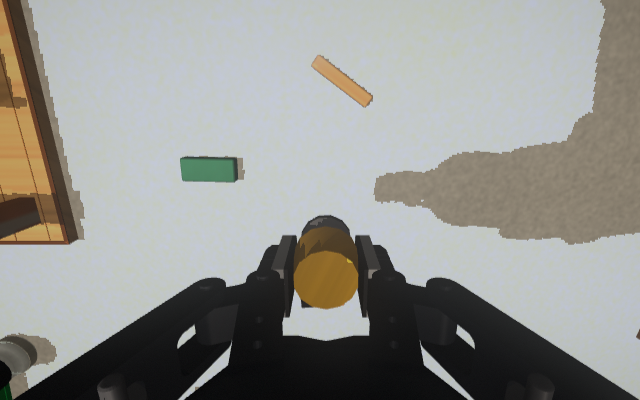

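```bash
python3 -m creep '{"hand":[22,22,22,22,22],"delta_pos":[[0.008,-0.0334,-0.0005],[0.008,-0.0334,-0.0005],[0.008,-0.0334,-0.0005],[0.008,-0.0334,-0.0005],[0.008,-0.0334,-0.0005]],"turn":[0,0,0,0,0]}'
python3 -m creep '{"hand":[22,22,22,22,22],"delta_pos":[[0.008,-0.0334,-0.0005],[0.008,-0.0334,-0.0005],[0.008,-0.0334,-0.0005],[0.008,-0.0334,-0.0005],[0.008,-0.0334,-0.0005]],"turn":[0,0,0,0,0]}'
python3 -m creep '{"hand":[22,22,22,22,22],"delta_pos":[[0.008,-0.0334,-0.0005],[0.008,-0.0334,-0.0005],[0.008,-0.0334,-0.0005],[0.008,-0.0334,-0.0005],[0.008,-0.0334,-0.0005]],"turn":[0,0,0,0,0]}'
python3 -m creep '{"hand":[22,22,22,22,22],"delta_pos":[[0,0,0],[0,0,0],[0,0,0],[0,0,0],[0,0,0]],"turn":[0,0,0,0,0]}'
python3 - <<'E'
from h import *
c=cam('wrist','w20.png'); p=cloud(c); s=env.get_state(); tcp=np.array(s['tcp_pos'])
q=s['orientation']; M=R.from_quat([q[1],q[2],q[3],q[0]]).as_matrix()
t=(p-tcp)@M; px=c['pixels'].astype(int)
m=(c['depth']>0)&(abs(t[...,1])<.018)&(abs(t[...,0])<.025)&(t[...,2]>-.065)&(t[...,2]<-.045)&(px[...,0]-px[...,2]>25)
a=t[m]; zt=np.median(a[:,2]); b=a[abs(a[:,2]-zt)<.002]; print(zt,cv2.minEnclosingCircle((b[:,:2]*1000).astype(np.float32)))
E
python3 go.py .4888 -.1839 .049 97.1
```

```text
clock: 38.8
tcp_pos: [0.5196, 0.0882, 0.1222]
orientation: [-0.001, -0.062, 0.998, 0.0]
wrist_force: [0.8, -0.4, -0.4]
finger_gap: 0.0297
clock: 39.22
tcp_pos: [0.5043, -0.0483, 0.1243]
orientation: [-0.001, -0.062, 0.998, 0.0]
wrist_force: [0.8, -0.1, -0.8]
finger_gap: 0.0301
clock: 39.63
tcp_pos: [0.4891, -0.1848, 0.1263]
orientation: [-0.001, -0.062, 0.998, 0.001]
wrist_force: [1.6, 0.3, -0.7]
finger_gap: 0.0299
clock: 40.05
tcp_pos: [0.4899, -0.1826, 0.127]
orientation: [-0.0, -0.062, 0.998, 0.0]
wrist_force: [0.6, 0.1, -0.4]
finger_gap: 0.0297
-0.05350119447103665 ((0.7593281865119934, -0.1807616949081421), 19.317556381225586)
at [ 0.4901 -0.1826  0.1272] th 97.17 tilt [-0.  0. -1.] j6 -0.64 gap 0.0299 clk 40.1 F [-0.7  0.5  0.2]
turn per row 0.003 rows 5
[[0.0004,-0.0003,0.0195],[0.0004,-0.0003,0.0195],[0.0004,-0.0003,0.0195],[0.0004,-0.0003,0.0195],[0.0004,-0.0003,0.0195]]
```

View pics/w20.png

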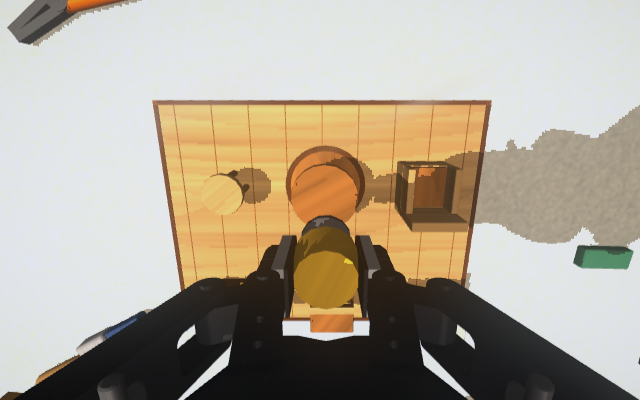

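```bash
python3 -m creep '{"hand":[22,22,22,22,22],"delta_pos":[[0.001,-0.0014,0.03],[0.0005,0,0.025],[0,0,0.02],[0,0,0.012],[0,0,0.008]],"turn":[0,0,0,0,0]}'
python3 -m creep '{"hand":[22,22,22,22,22],"delta_pos":[[0,0,0],[0,0,0],[0,0,0.001],[0,0,0],[0,0,0]],"turn":[0,0,0,0,0]}'
python3 -m creep '{"hand":[22,22,22,22,22],"delta_pos":[[0,0,0],[0,0,0],[0,0,0.001],[0,0,0.001],[0,0,0]],"turn":[0,0,0,0,0]}'
python3 go.py .4888 -.1839 .046 97.1
```

```text
clock: 40.52
tcp_pos: [0.4884, -0.184, 0.0502]
orientation: [-0.001, -0.062, 0.998, 0.0]
wrist_force: [-0.4, 0.6, -0.5]
finger_gap: 0.0297
clock: 40.93
tcp_pos: [0.4896, -0.1854, 0.0513]
orientation: [0.001, -0.062, 0.998, -0.0]
wrist_force: [0.1, -0.1, -0.7]
finger_gap: 0.0298
clock: 41.35
tcp_pos: [0.4888, -0.185, 0.0487]
orientation: [-0.0, -0.062, 0.998, 0.0]
wrist_force: [0.7, -0.1, 0.2]
finger_gap: 0.0297
at [ 0.4888 -0.185   0.0487] th 97.07 tilt [-0.  0. -1.] j6 -0.64 gap 0.0297 clk 41.35 F [ 0.7 -0.1  0.2]
turn per row -0.001 rows 5
[[-0.0,0.0003,0.0007],[-0.0,0.0003,0.0007],[-0.0,0.0003,0.0007],[-0.0,0.0003,0.0007],[-0.0,0.0003,0.0007]]
```

```bash
python3 -m creep '{"hand":[22,22,22,22,22],"delta_pos":[[0,0.0012,0.001],[0,0,0.001],[0,0,0],[0,0,0],[0,0,0]],"turn":[0,0,0,0,0]}'
python3 -m creep '{"hand":[22,22,22,22,22],"delta_pos":[[0,0,0.001],[0,0,0],[0,0,0],[0,0,0],[0,0,0]],"turn":[0,0,0,0,0]}'
```

```text
clock: 41.77
tcp_pos: [0.4889, -0.1841, 0.0473]
orientation: [0.0, -0.062, 0.998, -0.0]
wrist_force: [0.5, 0.1, 0.2]
finger_gap: 0.0299
clock: 42.18
tcp_pos: [0.4889, -0.1841, 0.0465]
orientation: [0.0, -0.062, 0.998, -0.0]
wrist_force: [-0.3, -0.3, -1.0]
finger_gap: 0.0297
```

```bash
python3 -m creep '{"hand":[22,22,22,22,22],"delta_pos":[[0,0,0.001],[0,0,0],[0,0,0],[0,0,0],[0,0,0]],"turn":[0,0,0,0,0]}'
python3 -m creep '{"hand":[22,22,22,22,22],"delta_pos":[[0,0,0.001],[0,0,0],[0,0,0],[0,0,0],[0,0,0]],"turn":[0,0,0,0,0]}'
python3 -m creep '{"hand":[50,50,50,50,50],"delta_pos":[[0,0,0],[0,0,0],[0,0,0],[0,0,0],[0,0,0]],"turn":[0,0,0,0,0]}'
python3 -m creep '{"hand":[50,50,50,50,50],"delta_pos":[[0,0,-0.01],[0,0,-0.03],[0,0,-0.04],[0,0,-0.04],[0,0,-0.03]],"turn":[0,0,0,0,0]}'
python3 -m creep '{"hand":[50,50,50,50,50],"delta_pos":[[0,0,0],[0,0,0],[0,0,0],[0,0,0],[0,0,0]],"turn":[0,0,0,0,0]}'
cat > final.py <<'E'
from h import *
I=np.array([.4882,-.1834]);
for n in ['wrist','side','scene']:
    c=cam(n,f'f_{n}.png'); p=cloud(c);z=p[...,2]
    print(n)
    for nm,x,y,r,z0,z1,circ in [('lamp',.4888,-.184,.03,.09,.105,1),('table',.4888,-.184,.04,.049,.062,1),('stool',.499,-.27,.03,.043,.055,1),('chair',.477,-.095,.042,.047,.09,0),('chest',.603,-.163,.035,.052,.063,0)]:
        m=(c['depth']>0)&(z>z0)&(z<z1)&(np.hypot(p[...,0]-x,p[...,1]-y)<r)
        if m.sum()>20: 
            q=(p[m][:,:2]*1000).astype(np.float32); print(nm,m.sum(),round(float(np.median(z[m])),4),cv2.minEnclosingCircle(q) if circ else cv2.minAreaRect(q))
E
python3 final.py
```

```text
clock: 42.6
tcp_pos: [0.4889, -0.1841, 0.0457]
orientation: [0.0, -0.062, 0.998, -0.0]
wrist_force: [0.5, -0.3, 0.4]
finger_gap: 0.0298
clock: 43.02
tcp_pos: [0.489, -0.1842, 0.0452]
orientation: [0.0, -0.062, 0.998, -0.0]
wrist_force: [-1.1, 0.6, 4.2]
finger_gap: 0.0296
clock: 43.43
tcp_pos: [0.4888, -0.184, 0.0447]
orientation: [-0.0, -0.062, 0.998, 0.0]
wrist_force: [0.1, 0.2, 0.1]
finger_gap: 0.0499
clock: 43.85
tcp_pos: [0.4894, -0.1843, 0.1681]
orientation: [0.001, -0.062, 0.998, -0.001]
wrist_force: [0.7, 0.1, 0.7]
finger_gap: 0.0501
clock: 44.27
tcp_pos: [0.4879, -0.1836, 0.1635]
orientation: [-0.001, -0.062, 0.998, 0.001]
wrist_force: [-0.4, -0.3, 0.5]
finger_gap: 0.0499
wrist
lamp 1008 0.099 ((487.0003356933594, -184.7293701171875), 14.478763580322266)
table 1467 0.0551 ((488.8519287109375, -183.8360595703125), 27.959243774414062)
stool 1086 0.049 ((498.77838134765625, -269.80224609375), 18.167709350585938)
chair 1537 0.0562 ((476.6878662109375, -95.138427734375), (46.34607696533203, 44.73017883300781), 7.1841721534729)
chest 964 0.0571 ((602.791015625, -162.87350463867188)
[... 315 characters left out ...]
9 ((475.2395324707031, -94.84146118164062), (44.69407653808594, 46.487701416015625), 7.518304824829102)
chest 325 0.0559 ((602.085205078125, -162.66285705566406), (29.185606002807617, 41.909446716308594), 9.914063453674316)
scene
lamp 115 0.097 ((487.7364196777344, -179.84698486328125), 14.53128719329834)
table 288 0.054 ((489.579833984375, -179.6222381591797), 29.017257690429688)
stool 131 0.0474 ((498.7391357421875, -266.4820251464844), 19.865509033203125)
chair 269 0.0567 ((476.6340026855469, -91.33943939208984), (47.14535140991211, 45.732051849365234), 8.039251327514648)
chest 191 0.0556 ((603.5601806640625, -159.8130340576172), (29.107608795166016, 43.33204650878906), 9.678842544555664)
```

View pics/f_wrist.png

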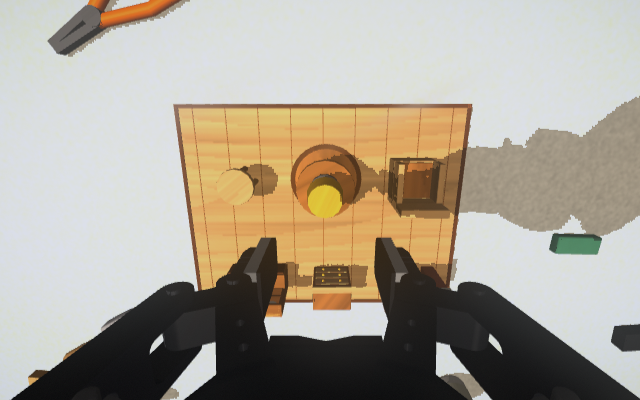

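View pics/f_side.png

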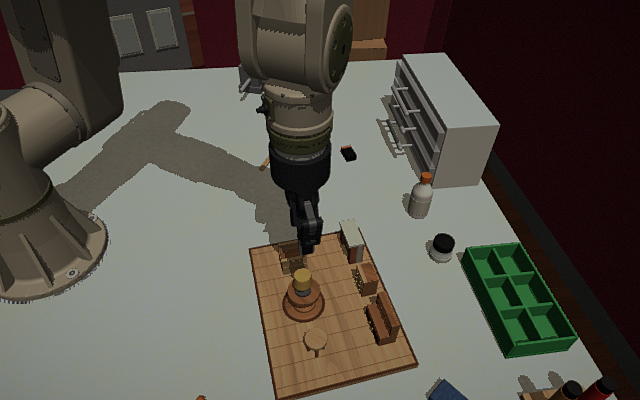

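```bash
python3 -c "
from workcell import env
print(env.hand_in()); print(env.get_state()['clock'])"
```

```text
the job is handed in; nothing more can be done
None
the job is handed in; nothing more can be done
```

The room is furnished and I handed the job in at about 44 s. The hand-in reports no verdict, so the figures below are my own last camera measurements.

| Item | Last check (wrist camera) | Target |
|---|---|---|
| Chest of drawers | about 2 mm from the midpoint between fireplace and dresser, drawers to the front, angle within about 0.5° of the room's | within 12 mm |
| Table | under 1 mm from the middle of the inlay | within 12 mm |
| Lamp | about 2 mm from the table centre, top at 99 mm | within 12 mm |
| Armchair | on the fireplace side, 89.5 mm from table centre to chair centre, facing front within about 0.2° | 77–103 mm |
| Stool | on the other side, 86.5 mm from table centre to stool centre | 73–99 mm |

Everything looked upright in the last pictures, and the gripper was open and well clear above.

- **First grasp missed:** my first grasp closed just above the chest, without touching it. The fingertips turned out to stand about 33 mm higher than the reported tool position and the given finger length imply. I measured this in all three cameras and corrected for it, and no later grasp failed.
- **Camera disagreement:** the scene camera reads about 3–4 mm differently across the room's width from the other two cameras. The shift is nearly the same for every piece, so it hardly affects the distances between them.
- **Chest angle:** the side and scene cameras put the chest about 3° off the room's angle, against about 0.5° from the wrist camera. All of these are well inside the 0.22 rad (about 12.6°) limit.

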